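# Refit the sauce filler's valve plug with the clean tongs

## Robot

A 6-joint arm with a two-finger parallel gripper is mounted at the origin on the work surface. World frame = base frame: x ahead of the robot, y to its left, z up, the work surface at z = 0. Lengths are in m, angles in rad, forces in N, time in s.
With the tool pointing down it reaches from about 0.275 to 0.775 m from the base axis. Payload 14.6 kg.
Tool frame: the origin (TCP) lies midway between the tips of the shut fingers; the grasp point (between the pads) lies arm.hold_point_z behind it (arm.hold_point_z is the distance from the TCP to the grasp point, in m); z points along the fingers, y is the line along which they close (so a half turn about z gives the same grasp; the last joint's range is limited). The gripper opens to 85 mm and grips with 20 to 120 N. Pads are 22 mm wide; open, the fingers measure 114 mm over their backs; the gripper's body (76 mm by 85 mm) begins 54 mm behind the grasp point. The pads swing forward as they close: fully open they stand 13 mm farther back than shut.
Start: joints at [-1.453, 0.263, -0.048, 1.259, 0, 1.415], TCP at [0.141, -0.506, 0.231] pointing down, gripper open.
Joint ranges: [-2.65, 2.65], [-0.89, 1.7], [-1.18, 1.37], [-2.13, 2.11], [-1.35, 1.29], [-3.14, 3.14]. Speed limits (rad/s): [1.89, 1.89, 2.57, 2.79, 3.14, 3.14].

## Interface

Orientations are given as a unit quaternion [w, x, y, z].
In Python, from cell import arm gives the robot as it stands.
- The arm moves only by the tool step_arm, never from a script. Its argument "increments" is a list of rows, each a list of 7 numbers: the shift along the tool's x, y, z in units of 0.05 m (1.0 is 0.05 m), then the turn, a rotation vector about the tool's x, y, z in units of 4 degrees (1.0 is 4 degrees), then the opening, from -1 (shut) to 1 (fully open). In form: [[dx, dy, dz, rx, ry, rz, jaw], ...]. A call has 1 to 8 rows; each row shifts and turns the commanded pose from where the row before left it, along the tool's axes as they then stand; what a row does not reach is not made up. A row lasts 1/10 s, in which the tool goes at most 50 mm and 8.59 degrees, less where a joint would pass 70% of its speed; a pose out of reach is approached as far as the arm can. A call with a number of a shift or a turn outside -1 to 1 is refused whole. A call with a gripper value outside its range is refused whole. The fingers move at their own pace and stop on an object; "newtons" is the grip in N (left out, the last holds). Time passes only in rows, so rows that do not move let the fingers close. It gives the time, the measured TCP pose, the force, the opening and the grip force at its end, in the units of the state.
- arm.get_obs(): the state, without advancing time (a new reading comes with each control period).
- arm.capture(name): name is "scene" or "side" or "wrist"; returns a dict with "img" (384x512x3 uint8, red, green, blue), "vfov" (degrees; the focal length in pixels is half the picture's height over the tangent of half this angle, whatever the lens; pixels are square), "cx", "cy" (the principal point, pixels), "view" (4x4, takes a point from world to camera coordinates); the wrist camera has in their place "hand_eye" (4x4, takes a point from camera to tool coordinates, whose origin is the TCP and whose axes are the flange's). Camera axes: x right, y down, z forward; pixel columns grow to the right and rows downward; lengths in m; the calibration is good to about 2 mm. The wrist camera is an equidistant fisheye: a pixel r from the principal point sees the ray r / f radians off the axis. A picture is of the moment at which its call begins: read the wrist's pose just before it. There is no depth.
- arm.close_job(): hands the job in; it is judged then, once.
The state is a dict: "clock": time; "joints": joint angles; "joint_vel": joint speeds; "joint_torque": joint torques, N m; "tool_pos": TCP position; "eef_rot": TCP orientation; "contact_force": force on the tool from outside, world axes, zero at the start; "wrist_torque": the same for the moment, N m; "width": opening from 0.0 (shut) to 1.0 (fully open); "gripper_force": force on a finger pad.
Only numpy, scipy, OpenCV 4.12 (cv2) and the standard library are available. Lean on these libraries where they do the work, as an engineer would, in place of code of your own. Each camera call takes 0.05 s, during which the arm holds its last target. There are 200 camera calls.

## Task

Take the sprung tongs from their stand, grip the washed necked steel plug in the tray by its neck with them and carry it over, without your fingers ever touching the plug. Lower it foot first into the bore of the sauce filler's valve body until you feel the hidden sprung seat, press it down on the seat with about 9 newtons for about a second (never more than 18, and never squeeze the plug hard), let go of it there, and stand the tongs back upright in their stand. Leave everything else where it is.

Things in the scene. Friction and masses are not known exactly. Their poses are not given: they have to be found in the camera images.
- tongs: Sprung steel tongs, 109 mm tall, 110 g, standing upright jaws down in their stand. Origin: between the lower edges of the open jaws; z up towards the yoke at the top; the arms lie at +y and -y, close along y, and move alike. Squeezed at two black rollers (14 mm diameter, 24 mm long along x, centres 73 mm above the origin). Nothing is more than 38 mm above the rollers' centres
- tongs_grip (a point): midway between the two rollers; axes as the tongs. 58 mm over the rollers when free, 48 mm when the jaws hold the plug's neck. At 53 to 56 mm the tongs are held with open jaws that clear the plug's head. The spring pushes 8 N on each roller when free, 12 N on the neck; about a third of finger force beyond that reaches the plug (20 to 45 N on the fingers is right, over 70 N too much)
- tongs_jaw (a point): midway between the open jaws at half their height, 5 mm above the tongs' origin. Jaws: V-shaped, 10 mm high, 19 mm along x, outer width 54 mm when free. Each moves 3.1 mm inward per mm that its roller does; on the neck they are 1 mm lower than when free
- plug: Steel valve plug standing upright in the tray: round foot 24 mm diameter, 42 mm high, then a neck 12 mm diameter, 13 mm high, then a head 18 mm diameter, 8 mm high; 63 mm overall, 75 to 145 g. Origin at the centre of the foot's underside, z up along its axis
- plug_neck (a point): middle of the plug's neck, 48.5 mm above its underside; place for the jaws
- tray: shallow aluminium tray 220 x 290 mm, rim 12 mm high, floor 4 mm thick; fixed; origin under its centre
- port: the sauce filler's valve body, a fixed aluminium block 100 x 100 mm, 50 mm high, a pipe stub on its +y side, and one vertical bore in the middle of its top. Origin under its centre. In the bore lies a sprung seat, 14 to 30 mm below the mouth: the depth differs each time and is not reported
- port_mouth (a point): centre of the mouth of the bore (26 mm diameter, chamfered), on the block's top face; axes as the block. The seat in the bore yields 1 mm per 4 N, at most 8 mm, and springs back; it starts to yield at 2.4 N. The plug's neck always stays above the block
- stand: the tongs' stand: fixed open-topped dark steel pocket, inside 30 mm (its x) by 70 mm (its y), 36 mm high, on a foot plate 70 x 100 mm; origin under its centre
- stand_floor (a point): middle of the stand's pocket floor, 3 mm above the table; the tongs' origin belongs here, arms along the stand's y
- gland_nut: bystander: flat stepped steel nut, 40 mm across, 16 mm high, in the tray; origin under its centre
- dome_cap: bystander: steel domed cap, 34 mm across, 26 mm high, in the tray; origin under its centre
- sauce_bottle: bystander: white bottle, 56 mm across, 150 mm tall; origin under its centre
- bowl: bystander: white bowl with a steel cover, 110 mm across, 50 mm high; origin under its centre
- spatula: bystander: spatula lying on the table; origin on its underside
- spice_jar: bystander: glass jar with a steel lid, 50 mm across, 80 mm tall; origin under its centre
- steel_cup: bystander: steel cup, 64 mm across, 60 mm tall; origin under its centre
Not all that is in view belongs to the job. Leave any blue or yellow look-alike of the tongs alone. What is shaped like the stand but red is not meant.

How it is judged:
By the outcome, as a careful person would: the job done as asked, in the order asked, and still so for the second after the job is handed in, with the robot touching nothing.
It also fails if it takes over 67 s, if anything falls off the work surface, if the arm or the gripper's body presses on something with over 40 N, if the wrist force passes 120 N, or if a joint passes its speed limit or range.

## Working session

There is one attempt and no reset: what is moved stays moved. The work goes in short steps, Python scripts to look and compute and a tool call to move; the robot and the scene stay as the last step left them, time stands still between calls to the robot, and variables do not carry over. Pictures are saved under pics/ and viewed, at most 10 in all, crops included, and the job is handed in when it is done.

Besides the shell and the picture viewer there is one more tool, called after "Emit:" as name(argument=value, ...), one argument or row to a line, values as JSON. step_arm: Moves the arm, as the interface text tells. Its arguments: {"type":"object","properties":{"increments":{"type":"array"},"newtons":{"type":"number"}},"required":["increments"]}

```bash
mkdir -p pics; ls
python3 - <<'E'
from cell import arm
import cv2, numpy as np, pickle
print(arm.get_obs(), arm.hold_point_z)
d={}
for n in ("scene","side","wrist"):
    c=arm.capture(n); d[n]=c
    print(n,c["vfov"],c["cx"],c["cy"],c.get("view",c.get("hand_eye")))
pickle.dump(d,open("first.pkl","wb"))
a=np.hstack([d["scene"]["img"],d["side"]["img"]])
cv2.imwrite("pics/scene.png",cv2.cvtColor(cv2.resize(d["scene"]["img"],(800,600)),cv2.COLOR_RGB2BGR))
cv2.imwrite("pics/side.png",cv2.cvtColor(cv2.resize(d["side"]["img"],(800,600)),cv2.COLOR_RGB2BGR))
E
```

```text
pics
{'clock': 0.0, 'joints': array([-1.45329304e+00,  2.63534698e-01, -4.89355256e-02,  1.25938462e+00,
       -2.54126305e-05,  1.41552278e+00]), 'joint_vel': array([-0.00021268,  0.00067349,  0.00082107,  0.00029116,  0.00040975,
       -0.00071846]), 'joint_torque': array([-1.48179279e-03, -6.37617874e+01,  3.84555924e+01,  1.39962163e-02,
       -2.15231039e-04, -9.60482680e-06]), 'tool_pos': array([ 0.14140793, -0.50531893,  0.23081951]), 'eef_rot': array([-5.29406327e-04,  9.90713369e-01,  1.35965950e-01, -2.70948432e-06]), 'contact_force': array([ 0.3265625 ,  0.49819195, -0.44664717]), 'wrist_torque': array([-0.02587595, -0.00155497,  0.01245243]), 'gripper_force': 0.0, 'width': 0.9970117871406673} 0.0187
scene 49.463569818939675 252.87045501089383 186.72975344264205 [[-4.09885190e-01  9.12136304e-01 -1.22231141e-03  1.76029363e-01]
 [ 7.51406739e-01  3.36898128e-01 -5.67351358e-01 -3.77491958e-01]
 [-5.17089977e-01 -2.33467372e-01 -8.23474919e-01  1.75352546e+00]
 [ 0.00000000e+00  0.00000000e+00  0.00000000e+00  1.00000000e+00]]
side 52.217324029884075 257.08948462479134 190.0887180560073 [[ 0.94067519 -0.33926584 -0.00537391 -0.4891633 ]
 [-0.20027764 -0.54238168 -0.81591113  0.2031512 ]
 [ 0.27389606  0.76858363 -0.57815235  0.8903756 ]
 [ 0.          0.          0.          1.        ]]
wrist 65.70646984690485 255.86854009137517 185.96216546887734 [[ 2.00216360e-04 -9.51641589e-01 -3.07210426e-01  7.93355458e-02]
 [ 9.99999790e-01  3.79858535e-04 -5.24958949e-04  1.20393188e-03]
 [ 6.16269271e-04 -3.07210256e-01  9.51641465e-01 -1.44140181e-01]
 [ 0.00000000e+00  0.00000000e+00  0.00000000e+00  1.00000000e+00]]
```

View pics/scene.png

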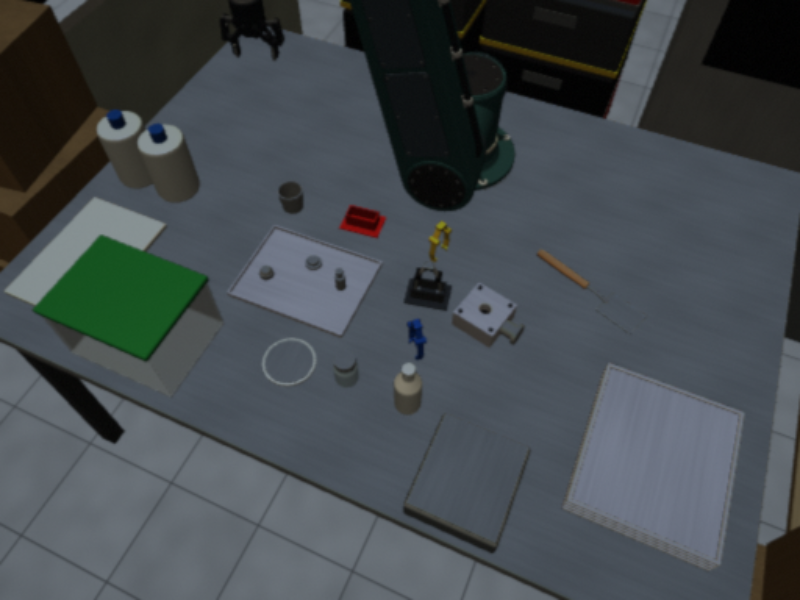

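View pics/side.png

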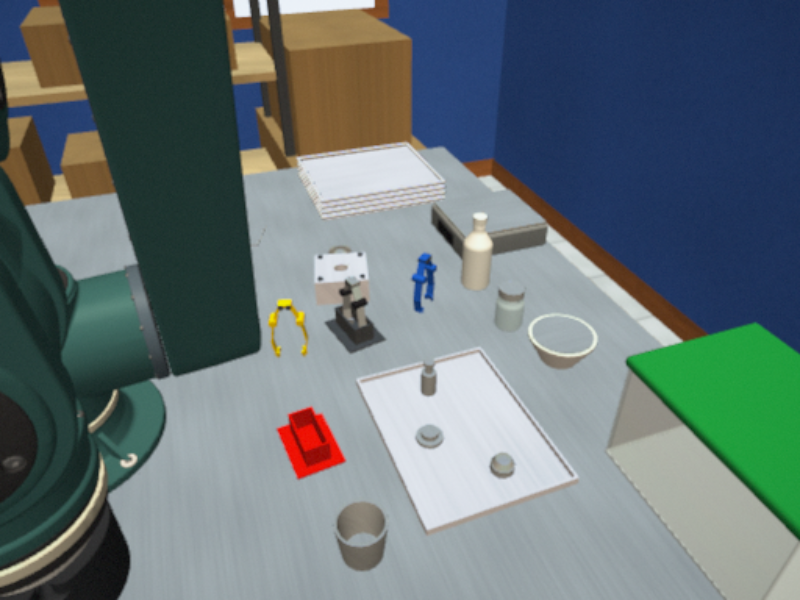

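Scene view (800x600): the dark stand and steel tongs are at (428,285), the bore at (485,308) and the plug at (340,278). Side view: bore at (341,267), tongs at (352,310), plug at (429,378). I'll view one enlarged crop so I can measure.

```bash
cat > h.py <<'E'
import numpy as np, cv2, pickle
from scipy.spatial.transform import Rotation as R
def foc(c): return c["img"].shape[0]/2/np.tan(np.radians(c["vfov"])/2)
def ray(c,u,v,pose=None):
    f=foc(c); x=np.array([u-c["cx"],v-c["cy"]])
    if "view" in c:
        V=c["view"]; d=np.array([x[0]/f,x[1]/f,1]); Rm=V[:3,:3]
        return -Rm.T@V[:3,3], Rm.T@d
    r=np.hypot(*x)+1e-12; th=r/f
    d=np.array([*(np.sin(th)*x/r),np.cos(th)]); H=c["hand_eye"]; p,q=pose
    Rt=R.from_quat(np.roll(q,-1)).as_matrix()
    return Rt@H[:3,3]+p+0*d, Rt@H[:3,:3]@d
def onplane(c,u,v,z,pose=None):
    o,d=ray(c,u,v,pose); return (o+d*(z-o[2])/d[2])
def cross(*rays):
    A=0;b=0
    for o,d in rays:
        d=d/np.linalg.norm(d);P=np.eye(3)-np.outer(d,d);A=A+P;b=b+P@o
    p=np.linalg.solve(A,b)
    return p,[np.linalg.norm(np.cross(p-o,d/np.linalg.norm(d)))for o,d in rays]
def project(c,p,pose=None):
    f=foc(c)
    if "view" in c:
        q=c["view"][:3,:3]@p+c["view"][:3,3]; return f*q[0]/q[2]+c["cx"],f*q[1]/q[2]+c["cy"]
    P,Q=pose;H=c["hand_eye"];t=R.from_quat(np.roll(Q,-1)).as_matrix().T@(np.asarray(p)-P)
    q=H[:3,:3].T@(t-H[:3,3]);th=np.arctan2(np.hypot(q[0],q[1]),q[2]);n=np.hypot(q[0],q[1])+1e-12
    return f*th*q[0]/n+c["cx"],f*th*q[1]/n+c["cy"]
E
python3 - <<'E'
from h import *
d=pickle.load(open("first.pkl","rb"));k=1/1.5625
s,t=d["scene"],d["side"]
def two(n,a,b,z):
    a=np.array(a)*k;b=np.array(b)*k
    print(n,onplane(s,*a,z).round(4),onplane(t,*b,z).round(4),*cross(ray(s,*a),ray(t,*b)))
two("mouth",(485,308),(341,267),.05)
two("plugtop",(340,271),(429,363),.067)
two("tongs top",(430,270),(351,282),.112)
a=s["img"][155:235,190:345]; b=t["img"][150:270,160:315]
a=cv2.resize(a,None,fx=5,fy=5,interpolation=cv2.INTER_CUBIC)[:,:775]
b=b=cv2.resize(b[0:120],None,fx=5,fy=5,interpolation=cv2.INTER_CUBIC)
cv2.imwrite("pics/cs.png",a[:,:,::-1]);cv2.imwrite("pics/ct.png",b[:,:,::-1])
E
```

```text
mouth [0.4809 0.2363 0.05  ] [0.4794 0.2279 0.05  ] [0.47987644 0.235296   0.04624161] [np.float64(0.0013768455245707443), np.float64(0.0013768455245707946)]
plugtop [ 0.5312 -0.0882  0.067 ] [ 0.5267 -0.1029  0.067 ] [ 0.52857635 -0.09252486  0.05905037] [np.float64(0.0025147509092510213), np.float64(0.0025147509092512147)]
tongs top [0.4786 0.1038 0.112 ] [0.4608 0.0818 0.112 ] [0.46691364 0.10092995 0.09767452] [np.float64(0.0015321193514703962), np.float64(0.0015321193514703899)]
```

View pics/ct.png

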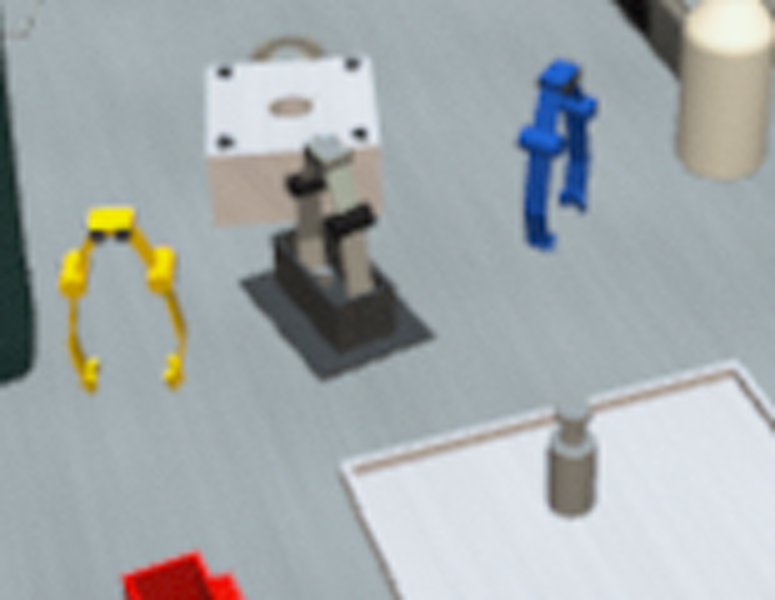

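View pics/cs.png

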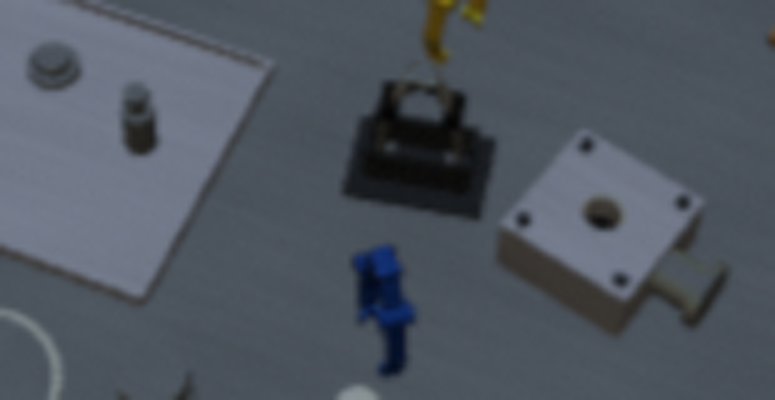

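Side crop: foot plate corners at (240,283), (325,380) and (435,335), rollers at (307,185) and (352,220), bore at (291,107). Scene crop: plate corners at (343,193), (480,217) and (495,140), bore at (602,213), plug foot near (140,148).

Run:
```python
from h import *
d=pickle.load(open("first.pkl","rb"))
s,t=d["scene"],d["side"]
S=lambda u,v,z: onplane(s,u/5+190,v/5+155,z)[:2].round(4)
T=lambda u,v,z: onplane(t,u/5+160,v/5+150,z)[:2].round(4)
print("plate scene",[S(*p,.003) for p in((343,193),(480,217),(495,140))])
print("plate side",[T(*p,.003) for p in((240,283),(325,380),(435,335))])
print("rollers",T(307,185,.076),T(352,220,.076))
print("yoke",T(328,148,.110),S(425,68,.11))
print("mouth",S(602,213,.05),T(291,107,.05)," corners",S(586,130,.05),S(705,203,.05),S(500,223,.05),S(622,302,.05),"|",T(205,65,.05),T(375,57,.05),T(382,152,.05),T(205,155,.05))
print("plug head",S(137,90,.067),T(573,408,.067),"foot",S(140,148,.004),T(571,505,.004))
print("yellow",T(80,270,.076),T(160,268,.076), "yel yoke",T(110,215,.11))
print("bottle",T(725,165,0),"blue yoke",T(560,75,.11))
print("start wrist cam at?",d["wrist"]["hand_eye"][:3,3])
```

```text
plate scene [array([0.5106, 0.0587]), array([0.4898, 0.1545]), array([0.424, 0.14 ])]
plate side [array([0.4198, 0.1293]), array([0.4416, 0.0322]), array([0.5081, 0.0476])]
rollers [0.4569 0.1068] [0.4704 0.0676]
yoke [0.465  0.0878] [0.4612 0.096 ]
mouth [0.4827 0.237 ] [0.4785 0.2252]  corners [0.4224 0.2036] [0.4466 0.2979] [0.5184 0.177 ] [0.5432 0.2725] | [0.4414 0.29  ] [0.5424 0.2627] [0.515  0.1605] [0.4187 0.1928]
plug head [ 0.5298 -0.0897] [ 0.5278 -0.1006] foot [ 0.5353 -0.0895] [ 0.5282 -0.1004]
yellow [0.3286 0.0739] [0.367  0.0615] yel yoke [0.3467 0.0677]
bottle [0.7288 0.1456] blue yoke [0.6051 0.1131]
start wrist cam at? [ 0.07933555  0.00120393 -0.14414018]
```

```bash
cat > plan.py <<'E'
from h import *
from cell import arm
def plan(tgt,yaw,turn_sign=0,nmin=1,vmax=.04,jaw=1.0,start=None):
    """rows for a straight line to tgt with tool down and tool-x at yaw (deg)"""
    o=arm.get_obs(); p=np.array(o["tool_pos"]); r=R.from_quat(np.roll(o["eef_rot"],-1))
    x=r.as_matrix()[:,0]; y0=np.degrees(np.arctan2(x[1],x[0]))
    dy=(yaw-y0+180)%360-180
    if turn_sign and dy*turn_sign<0: dy+=360*turn_sign
    D=np.asarray(tgt)-p
    n=max(nmin,int(np.ceil(abs(dy)/4)),int(np.ceil(np.linalg.norm(D)/vmax)))
    rows=[]
    for i in range(n):
        a=np.radians(y0+dy*i/n); X=np.array([np.cos(a),np.sin(a),0]);Y=np.array([np.sin(a),-np.cos(a),0])
        s=D/n/.05
        rows.append([round(float(s@X),2),round(float(s@Y),2),round(float(-s[2]),3),0,0,round(-dy/n/4,3),jaw])
    print("yaw",y0.round(2),"D",D.round(4),"n",n)
    for i in range(0,n,8): print(str(rows[i:i+8]).replace(" ",""))
def state():
    o=arm.get_obs();x=R.from_quat(np.roll(o["eef_rot"],-1)).as_matrix()[:,0]
    print(round(o["clock"],2),np.round(o["tool_pos"],4),"yaw",np.degrees(np.arctan2(x[1],x[0])).round(2),"F",np.round(o["contact_force"],1),o["width"],o["gripper_force"],"q",np.round(o["joints"],2))
E
python3 - <<'E'
from plan import *
plan([.455,.092,.23],192.4,turn_sign=1)
E
```

```text
yaw 15.63 D [ 0.3136  0.5974 -0.0009] n 45
[[0.21,-0.22,0.0,0,0,np.float64(-0.982),1.0],[0.22,-0.2,0.0,0,0,np.float64(-0.982),1.0],[0.23,-0.19,0.0,0,0,np.float64(-0.982),1.0],[0.25,-0.17,0.0,0,0,np.float64(-0.982),1.0],[0.26,-0.15,0.0,0,0,np.float64(-0.982),1.0],[0.27,-0.14,0.0,0,0,np.float64(-0.982),1.0],[0.28,-0.12,0.0,0,0,np.float64(-0.982),1.0],[0.28,-0.1,0.0,0,0,np.float64(-0.982),1.0]]
[[0.29,-0.08,0.0,0,0,np.float64(-0.982),1.0],[0.29,-0.06,0.0,0,0,np.float64(-0.982),1.0],[0.3,-0.04,0.0,0,0,np.float64(-0.982),1.0],[0.3,-0.02,0.0,0,0,np.float64(-0.982),1.0],[0.3,0.0,0.0,0,0,np.float64(-0.982),1.0],[0.3,0.02,0.0,0,0,np.float64(-0.982),1.0],[0.3,0.04,0.0,0,0,np.float64(-0.982),1.0],[0.29,0.06,0.0,0,0,np.float64(-0.982),1.0]]
[[0.29,0.08,0.0,0,0,np.float64(-0.982),1.0],[0.28,0.1,0.0,0,0,np.float64(-0.982),1.0],[0.27,0.12,0.0,0,0,np.float64(-0.982),1.0],[0.26,0.14,0.0,0,0,np.float64(-0.982),1.0],[0.25,0.16,0.0,0,0,np.float64(-0.982),1.0],[0.24,0.18,0.0,0,0,np.float64(-0.982),1.0],[0.23,0.19,0.0,0,0,np.float64(-0.982),1.0],[0.22,0.21,0.0,0,0,np.float64(-0.982),1.0]]
[[0.2,0.22,0.0,0
[... 193 characters left out ...]
,1.0],[0.12,0.28,0.0,0,0,np.float64(-0.982),1.0],[0.1,0.28,0.0,0,0,np.float64(-0.982),1.0],[0.08,0.29,0.0,0,0,np.float64(-0.982),1.0]]
[[0.06,0.29,0.0,0,0,np.float64(-0.982),1.0],[0.04,0.3,0.0,0,0,np.float64(-0.982),1.0],[0.02,0.3,0.0,0,0,np.float64(-0.982),1.0],[-0.0,0.3,0.0,0,0,np.float64(-0.982),1.0],[-0.02,0.3,0.0,0,0,np.float64(-0.982),1.0],[-0.05,0.3,0.0,0,0,np.float64(-0.982),1.0],[-0.07,0.29,0.0,0,0,np.float64(-0.982),1.0],[-0.09,0.29,0.0,0,0,np.float64(-0.982),1.0]]
[[-0.1,0.28,0.0,0,0,np.float64(-0.982),1.0],[-0.12,0.27,0.0,0,0,np.float64(-0.982),1.0],[-0.14,0.26,0.0,0,0,np.float64(-0.982),1.0],[-0.16,0.25,0.0,0,0,np.float64(-0.982),1.0],[-0.18,0.24,0.0,0,0,np.float64(-0.982),1.0]]
```

Emit:
step_arm(
  increments=[
    [0.2, -0.2, 0, 0, 0, -1, 1],
    [0.2, -0.2, 0, 0, 0, -1, 1],
    [0.25, -0.2, 0, 0, 0, -1, 1],
    [0.25, -0.15, 0, 0, 0, -1, 1],
    [0.25, -0.15, 0, 0, 0, -1, 1],
    [0.25, -0.15, 0, 0, 0, -1, 1],
    [0.3, -0.1, 0, 0, 0, -1, 1],
    [0.3, -0.1, 0, 0, 0, -1, 1],
  ],
)

```text
clock: 0.95
tool_pos: [0.198, -0.3995, 0.2311]
eef_rot: [-0.0, 0.914, 0.405, 0.0]
contact_force: [-1.1, -1.2, 0.3]
width: 1.0
gripper_force: 0.0
```

Emit:
step_arm(
  increments=[
    [0.3, -0.1, 0, 0, 0, -1, 1],
    [0.3, -0.05, 0, 0, 0, -1, 1],
    [0.3, -0.05, 0, 0, 0, -1, 1],
    [0.3, 0, 0, 0, 0, -1, 1],
    [0.3, 0, 0, 0, 0, -1, 1],
    [0.3, 0, 0, 0, 0, -1, 1],
    [0.3, 0.05, 0, 0, 0, -1, 1],
    [0.3, 0.05, 0, 0, 0, -1, 1],
  ],
)

```text
clock: 1.75
tool_pos: [0.2513, -0.2904, 0.2312]
eef_rot: [-0.0, 0.767, 0.641, 0.0]
contact_force: [0.8, -0.3, 0.4]
width: 0.993
gripper_force: 0.0
```

Emit:
step_arm(
  increments=[
    [0.3, 0.1, 0, 0, 0, -1, 1],
    [0.3, 0.1, 0, 0, 0, -1, 1],
    [0.25, 0.1, 0, 0, 0, -1, 1],
    [0.25, 0.15, 0, 0, 0, -1, 1],
    [0.25, 0.15, 0, 0, 0, -1, 1],
    [0.25, 0.2, 0, 0, 0, -1, 1],
    [0.25, 0.2, 0, 0, 0, -1, 1],
    [0.2, 0.2, 0, 0, 0, -1, 1],
  ],
)

```text
clock: 2.55
tool_pos: [0.3054, -0.1828, 0.2312]
eef_rot: [-0.0, 0.561, 0.828, 0.0]
contact_force: [1.0, -1.0, 1.4]
width: 1.001
gripper_force: 0.0
```

Emit:
step_arm(
  increments=[
    [0.2, 0.2, 0, 0, 0, -1, 1],
    [0.2, 0.25, 0, 0, 0, -1, 1],
    [0.15, 0.25, 0, 0, 0, -1, 1],
    [0.15, 0.25, 0, 0, 0, -1, 1],
    [0.15, 0.25, 0, 0, 0, -1, 1],
    [0.1, 0.3, 0, 0, 0, -1, 1],
    [0.1, 0.3, 0, 0, 0, -1, 1],
    [0.1, 0.3, 0, 0, 0, -1, 1],
  ],
)

```text
clock: 3.35
tool_pos: [0.3575, -0.0735, 0.2312]
eef_rot: [-0.0, 0.311, 0.95, 0.0]
contact_force: [-1.3, 0.1, 0.3]
width: 0.998
gripper_force: 0.0
```

Emit:
step_arm(
  increments=[
    [0.05, 0.3, 0, 0, 0, -1, 1],
    [0.05, 0.3, 0, 0, 0, -1, 1],
    [0, 0.3, 0, 0, 0, -1, 1],
    [0, 0.3, 0, 0, 0, -1, 1],
    [0, 0.3, 0, 0, 0, -1, 1],
    [-0.05, 0.3, 0, 0, 0, -1, 1],
    [-0.05, 0.3, 0, 0, 0, -1, 1],
    [-0.1, 0.3, 0, 0, 0, -1, 1],
  ],
)

```text
clock: 4.15
tool_pos: [0.408, 0.0369, 0.2312]
eef_rot: [-0.0, 0.037, 0.999, 0.0]
contact_force: [0.1, -0.1, 0.8]
width: 1.002
gripper_force: 0.0
```

```bash
sed -i 's/round(-dy\/n\/4,3)/round(float(-dy\/n\/4),2)/' plan.py
python3 - <<'E'
from plan import *
state()
plan([.455,.092,.23],192.4)
E
```

```text
4.15 [0.408  0.0369 0.2312] yaw 175.8 F [ 0.1 -0.1  0.8] 1.0023849829226452 0.0 q [-0.11  0.07 -0.3   1.21 -0.   -0.04]
yaw 175.8 D [ 0.047   0.0551 -0.0012] n 5
[[-0.17,0.23,0.005,0,0,-0.83,1.0],[-0.18,0.22,0.005,0,0,-0.83,1.0],[-0.2,0.21,0.005,0,0,-0.83,1.0],[-0.21,0.2,0.005,0,0,-0.83,1.0],[-0.22,0.19,0.005,0,0,-0.83,1.0]]
```

Emit:
step_arm(
  increments=[
    [-0.2, 0.2, 0, 0, 0, -0.8, 1],
    [-0.2, 0.2, 0, 0, 0, -0.8, 1],
    [-0.2, 0.2, 0, 0, 0, -0.8, 1],
    [-0.2, 0.2, 0, 0, 0, -0.9, 1],
    [-0.2, 0.2, 0, 0, 0, -0.9, 1],
    [0, 0, 0, 0, 0, 0, 1],
  ],
)

```text
clock: 4.75
tool_pos: [0.4565, 0.0887, 0.2309]
eef_rot: [-0.0, -0.109, 0.994, 0.0]
contact_force: [-0.5, -0.3, -0.6]
width: 1.004
gripper_force: 0.0
```

Run:
```python
from plan import *
state()
o=arm.get_obs();c=arm.capture("wrist");pickle.dump((o,c),open("w1.pkl","wb"))
cv2.imwrite("pics/w1.png",cv2.resize(c["img"],(800,600))[:,:,::-1])
```

```text
4.75 [0.4565 0.0887 0.2309] yaw -167.44 F [-0.5 -0.3 -0.6] 1.0043932523004235 0.0 q [ 0.02  0.16 -0.19  1.22  0.   -0.2 ]
```

View pics/w1.png

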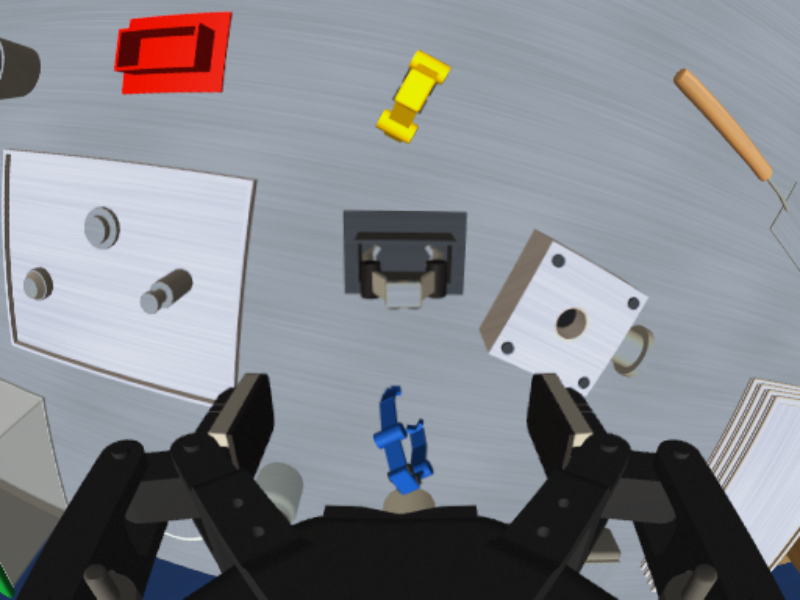

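Wrist view (800x600): foot plate corners at (344,211), (467,212), (465,296) and (345,294); rollers at (371,273) and (437,273); yoke at (404,292); bore at (571,323); plug head at (151,301). It's clear enough to measure from.

Run:
```python
from plan import *
o,c=pickle.load(open("w1.pkl","rb")); po=(o["tool_pos"],o["eef_rot"])
W=lambda u,v,z: onplane(c,u/1.5625,v/1.5625,z,po)[:2].round(4)
P=[W(*p,.003) for p in((344,211),(467,212),(465,296),(345,294))]
print("plate",P,"mid",np.mean(P,0)); v=P[1]-P[0]; print(np.linalg.norm(v),np.degrees(np.arctan2(v[1],v[0])), np.linalg.norm(P[2]-P[1]))
a,b=W(370,280,.076),W(438,280,.076);print("rollers",a,b,(a+b)/2,np.linalg.norm(b-a),np.degrees(np.arctan2(*(b-a)[::-1])))
print("yoke",W(404,290,.112))
# bore: dark ellipse; plug
print("mouth",W(571,323,.05),"screws",np.mean([W(*p,.05) for p in((558,261),(633,303),(507,348),(584,382))],0), "plug head",W(151,301,.067),"foot top edge",W(165,297,.046))
pr=lambda p:np.array(project(c,np.array(p),po))*1.5625
print("TCP at z .076 projected",pr([*o["tool_pos"][:2],.076]))
```

```text
plate [array([0.4415, 0.0382]), array([0.4205, 0.1356]), array([0.4903, 0.1522]), array([0.5107, 0.0523])] mid [0.46575  0.094575]
0.0996381453059018 102.16704948441081 0.0717467769310929
rollers [0.4717 0.0706] [0.4618 0.1153] [0.46675 0.09295] 0.045783184686083174 102.48808576894854
yoke [0.4625 0.0916]
mouth [0.4797 0.2317] screws [0.48135 0.2337 ] plug head [ 0.5279 -0.0947] foot top edge [ 0.5313 -0.0925]
TCP at z .076 projected [401.19086114 264.22439614]
```

Run:
```python
from plan import *
plan([.465,.093,.052],192.3,nmin=8)
```

```text
yaw -167.57 D [ 0.009   0.0048 -0.179 ] n 8
[[-0.02,0.01,0.447,0,0,0.0,1.0],[-0.02,0.01,0.447,0,0,0.0,1.0],[-0.02,0.01,0.447,0,0,0.0,1.0],[-0.02,0.01,0.447,0,0,0.0,1.0],[-0.02,0.01,0.447,0,0,0.0,1.0],[-0.02,0.01,0.447,0,0,0.0,1.0],[-0.02,0.01,0.447,0,0,0.0,1.0],[-0.02,0.01,0.447,0,0,0.0,1.0]]
```

Emit:
step_arm(
  increments=[
    [-0.1, 0.03, 0.5, 0, 0, 0, 1],
    [-0.1, 0.03, 0.5, 0, 0, 0, 1],
    [0, 0, 0.5, 0, 0, 0, 1],
    [0, 0, 0.5, 0, 0, 0, 1],
    [0, 0, 0.5, 0, 0, 0, 1],
    [0, 0, 0.5, 0, 0, 0, 1],
    [0, 0, 0.4, 0, 0, 0, 1],
    [0, 0, 0.18, 0, 0, 0, 1],
  ],
)

```text
clock: 5.6
tool_pos: [0.4639, 0.0924, 0.051]
eef_rot: [-0.001, -0.107, 0.994, 0.0]
contact_force: [-0.1, 0.3, -0.7]
width: 1.001
gripper_force: 0.0
```

Run:
```python
from plan import *
state()
o=arm.get_obs();c=arm.capture("wrist");pickle.dump((o,c),open("w2.pkl","wb"))
cv2.imwrite("pics/w2.png",cv2.resize(c["img"],(800,600))[:,:,::-1])
```

```text
5.6 [0.4639 0.0924 0.051 ] yaw -167.68 F [-0.1  0.3 -0.7] 1.000512156468412 0.0 q [ 0.02  0.31 -0.51  0.75 -0.   -0.19]
```

View pics/w2.png

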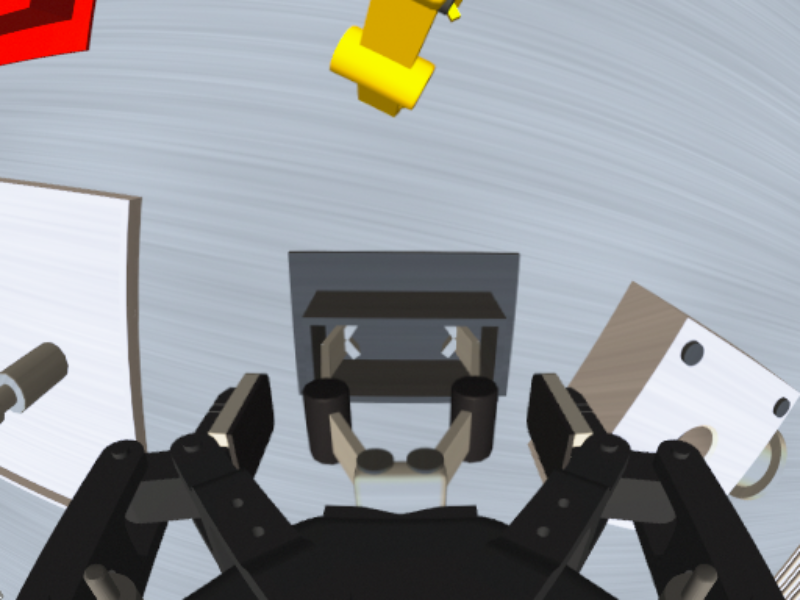

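The rollers at (327,420) and (474,420) sit centred between the pads, so I'm closing to the open-hold width.

Emit:
step_arm(
  increments=[
    [0, 0, 0, 0, 0, 0, 0.45],
    [0, 0, 0, 0, 0, 0, 0.38],
    [0, 0, 0, 0, 0, 0, 0.3],
    [0, 0, 0, 0, 0, 0, 0.28],
    [0, 0, 0, 0, 0, 0, 0.28],
    [0, 0, 0, 0, 0, 0, 0.28],
  ],
  newtons=30,
)

```text
clock: 6.25
tool_pos: [0.466, 0.093, 0.0533]
eef_rot: [0.001, -0.108, 0.994, -0.0]
contact_force: [-0.6, 0.5, 6.8]
width: 0.643
gripper_force: 13.7
```

Emit:
step_arm(
  increments=[
    [0, 0, -0.1, 0, 0, 0, 0.28],
    [0, 0, -0.2, 0, 0, 0, 0.28],
    [0, 0, -0.4, 0, 0, 0, 0.28],
    [0, 0, -0.5, 0, 0, 0, 0.28],
    [0, 0, -0.5, 0, 0, 0, 0.28],
    [0, 0, -0.4, 0, 0, 0, 0.28],
    [0, 0, -0.2, 0, 0, 0, 0.28],
    [0, 0, 0, 0, 0, 0, 0.28],
  ],
)

```text
clock: 7.05
tool_pos: [0.4657, 0.093, 0.1685]
eef_rot: [0.001, -0.108, 0.994, -0.0]
contact_force: [0.4, 0.8, -1.4]
width: 0.642
gripper_force: 9.8
```

Run:
```python
from plan import *
state()
o=arm.get_obs();c=arm.capture("wrist");pickle.dump((o,c),open("w3.pkl","wb"))
cv2.imwrite("pics/w3.png",cv2.resize(c["img"],(800,600))[:,:,::-1])
plan([.510,-.088,.170],192.3,vmax=.025)
```

```text
7.05 [0.4657 0.093  0.1685] yaw -167.57 F [ 0.4  0.8 -1.4] 0.6416743793965558 9.761088788509369 q [ 0.03  0.21 -0.3   1.06  0.   -0.19]
yaw -167.57 D [ 0.0448 -0.181   0.0026] n 8
[[-0.01,-0.47,-0.006,0,0,0.0,1.0],[-0.01,-0.47,-0.006,0,0,0.0,1.0],[-0.01,-0.47,-0.006,0,0,0.0,1.0],[-0.01,-0.47,-0.006,0,0,0.0,1.0],[-0.01,-0.47,-0.006,0,0,0.0,1.0],[-0.01,-0.47,-0.006,0,0,0.0,1.0],[-0.01,-0.47,-0.006,0,0,0.0,1.0],[-0.01,-0.47,-0.006,0,0,0.0,1.0]]
```

View pics/w3.png

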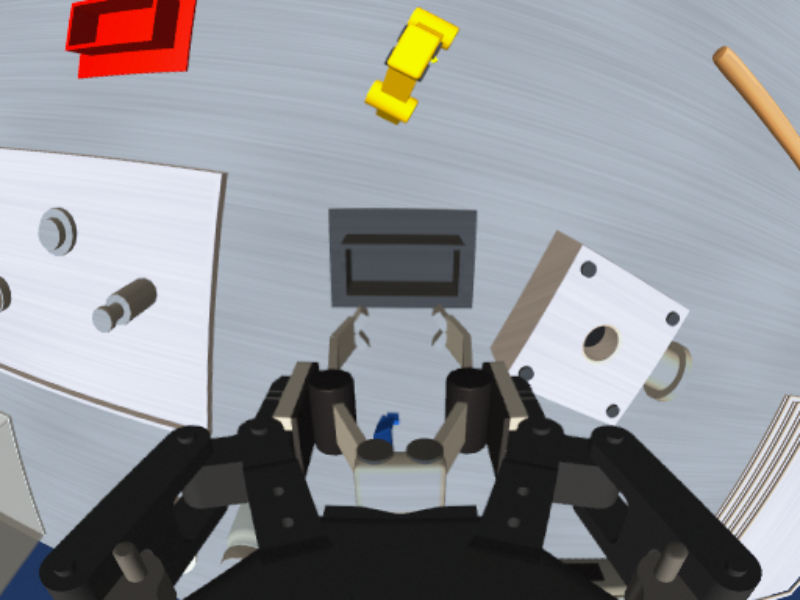

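The stand is now empty (pocket at about (403,265)). The tongs are held straight, with jaws at about (362,325) and (440,325) and the plug at (103,318). Moving to the plug.

Emit:
step_arm(
  increments=[
    [0, -0.3, 0, 0, 0, 0, 0.28],
    [0, -0.5, 0, 0, 0, 0, 0.28],
    [0, -0.5, 0, 0, 0, 0, 0.28],
    [0, -0.6, 0, 0, 0, 0, 0.28],
    [0, -0.6, 0, 0, 0, 0, 0.28],
    [0, -0.6, 0, 0, 0, 0, 0.28],
    [0, -0.4, 0, 0, 0, 0, 0.28],
    [0, -0.2, 0, 0, 0, 0, 0.28],
  ],
)

```text
clock: 7.9
tool_pos: [0.5047, -0.089, 0.1661]
eef_rot: [-0.001, -0.108, 0.994, 0.0]
contact_force: [0.1, 0.2, -1.1]
width: 0.64
gripper_force: 9.8
```

Emit:
step_arm(
  increments=[
    [0, 0, 0.3, 0, 0, 0, 0.28],
    [0, 0, 0, 0, 0, 0, 0.28],
  ],
)

```text
clock: 8.1
tool_pos: [0.5038, -0.0871, 0.1503]
eef_rot: [-0.002, -0.108, 0.994, 0.001]
contact_force: [-1.1, 0.4, -0.5]
width: 0.64
gripper_force: 9.8
```

Run:
```python
from plan import *
state()
o=arm.get_obs();c=arm.capture("wrist");pickle.dump((o,c),open("w4.pkl","wb"))
cv2.imwrite("pics/w4.png",cv2.resize(c["img"],(800,600),interpolation=cv2.INTER_CUBIC)[:,:,::-1])
po=(o["tool_pos"],o["eef_rot"]);X=R.from_quat(np.roll(o["eef_rot"],-1)).as_matrix()
pr=lambda t:np.round(np.array(project(c,po[0]+X@np.array(t),po))*1.5625,1)
# tool-frame: z down; jaw origin is .0503 below TCP
for n,t in {"jaw centre":(0,0,.0453),"jaw top near":(.0095,0,.0403),"jaw top far":(-.0095,0,.0403),"jaw bot near":(.0095,0,.0503),"jaw bot far":(-.0095,0,.0503)}.items(): print(n,pr(t))
```

```text
8.1 [ 0.5038 -0.0871  0.1503] yaw -167.58 F [-1.1  0.4 -0.5] 0.6395823081860663 9.815336465835571 q [-0.33  0.28 -0.25  1.04  0.   -0.55]
jaw centre [402.1 327.1]
jaw top near [402.3 310.9]
jaw top far [402.2 351.5]
jaw bot near [402.1 303.1]
jaw bot far [402.  342.1]
```

View pics/w4.png

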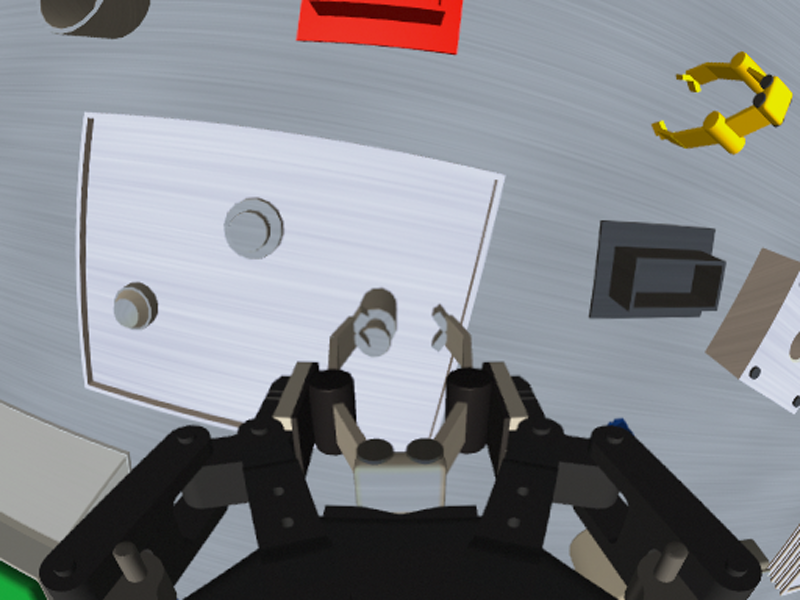

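Jaws are as predicted (no tilt). The plug's head top is centred at about (375,337), and its foot at about (378,305).

Run:
```python
from plan import *
o,c=pickle.load(open("w4.pkl","rb")); po=(o["tool_pos"],o["eef_rot"]);X=R.from_quat(np.roll(o["eef_rot"],-1)).as_matrix()
W=lambda u,v,z: onplane(c,u/1.5625,v/1.5625,z,po)
for n,a in {"head":(375,337,.067),"head L":(355,337,.067),"head R":(394,337,.067),"foot L":(361,300,.035),"foot R":(397,300,.035),"w3 head":None}.items():
    if a: p=W(*a); print(n,p.round(4),"tool",(X.T@(p-po[0])).round(4))
o3,c3=pickle.load(open("w3.pkl","rb"));print(onplane(c3,103/1.5625,318/1.5625,.067,(o3["tool_pos"],o3["eef_rot"])).round(4), "mouth w3",onplane(c3,601/1.5625,344/1.5625,.05,(o3["tool_pos"],o3["eef_rot"])).round(4))
g=c["img"][180:250,210:280];cv2.imwrite("pics/w4c.png",cv2.resize(g,None,fx=8,fy=8,interpolation=cv2.INTER_CUBIC)[:,:,::-1])
```

```text
head [ 0.5274 -0.0964  0.067 ] tool [-0.0214 -0.0142  0.0833]
head L [ 0.5298 -0.1068  0.067 ] tool [-0.0214 -0.025   0.0832]
head R [ 0.5252 -0.0864  0.067 ] tool [-0.0214 -0.0041  0.0833]
foot L [ 0.5198 -0.1079  0.035 ] tool [-0.0115 -0.024   0.1153]
foot R [ 0.5152 -0.0871  0.035 ] tool [-0.0115 -0.0026  0.1153]
[ 0.5283 -0.0954  0.067 ] mouth w3 [0.4804 0.2321 0.05  ]
```

View pics/w4c.png

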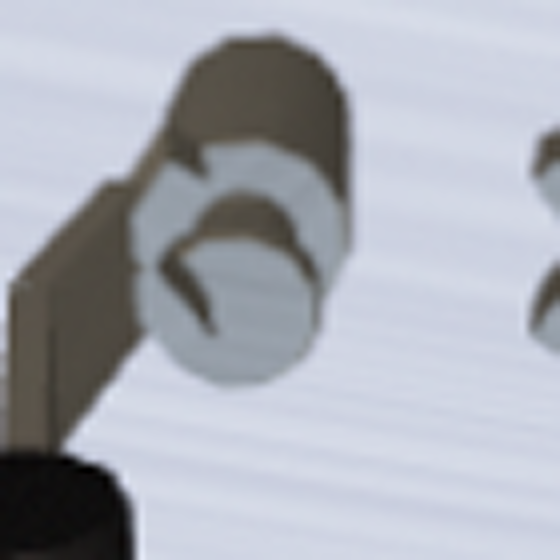

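The crop shows the head disc centred at (228,311) and the shoulder disc at about (240,230), which is px (238.5,218.9) and (240,208.8).

Run:
```python
from plan import *
o,c=pickle.load(open("w4.pkl","rb")); po=(o["tool_pos"],o["eef_rot"]);X=R.from_quat(np.roll(o["eef_rot"],-1)).as_matrix()
for a in((238.5,218.9,.067),(240,208.8,.046)):
    p=onplane(c,*a,po);print(p.round(4),"tool/50mm",(X.T@(p-po[0])/.05).round(2))
state()
```

```text
[ 0.5306 -0.097   0.067 ] tool/50mm [-0.49 -0.31  1.66]
[ 0.5299 -0.0969  0.046 ] tool/50mm [-0.48 -0.31  2.08]
8.15 [ 0.5041 -0.087   0.1513] yaw -167.56 F [-0.5 -0.  -1.3] 0.6414166438862043 9.815467447042465 q [-0.33  0.28 -0.25  1.05  0.   -0.55]
```

Emit:
step_arm(
  increments=[
    [-0.25, -0.16, 0, 0, 0, 0, 0.28],
    [-0.24, -0.15, 0, 0, 0, 0, 0.28],
    [0, 0, 0, 0, 0, 0, 0.28],
    [0, 0, 0.3, 0, 0, 0, 0.28],
    [0, 0, 0.3, 0, 0, 0, 0.28],
    [0, 0, 0.2, 0, 0, 0, 0.28],
    [0, 0, 0.1, 0, 0, 0, 0.28],
    [0, 0, 0, 0, 0, 0, 0.28],
  ],
)

```text
clock: 8.95
tool_pos: [0.5318, -0.0972, 0.1071]
eef_rot: [-0.0, -0.108, 0.994, 0.0]
contact_force: [-0.7, 0.3, -0.6]
width: 0.644
gripper_force: 9.7
```

Run:
```python
from plan import *
state()
o=arm.get_obs();c=arm.capture("wrist");pickle.dump((o,c),open("w5.pkl","wb"))
g=c["img"][150:300,170:350];cv2.imwrite("pics/w5.png",cv2.resize(g,None,fx=4,fy=4,interpolation=cv2.INTER_CUBIC)[:,:,::-1])
```

```text
8.95 [ 0.5318 -0.0972  0.1071] yaw -167.55 F [-0.7  0.3 -0.6] 0.6443621700338417 9.718392044305801 q [-0.33  0.36 -0.26  0.96  0.   -0.55]
```

View pics/w5.png

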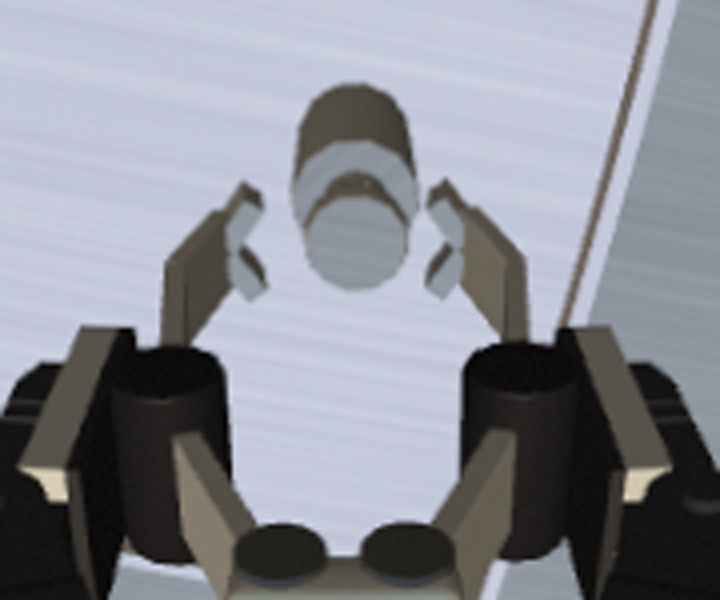

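The crop shows the head disc centred at (355,243) and the jaws' middle at about x=347, so the plug is within about 1.5 mm of centre.

Run:
```python
from plan import *
o,c=pickle.load(open("w5.pkl","rb")); po=(o["tool_pos"],o["eef_rot"]);X=R.from_quat(np.roll(o["eef_rot"],-1)).as_matrix()
for a in((170+355/4,150+243/4,.067),(170+355/4,150+202/4,.046)):
    p=onplane(c,*a,po);print(p.round(4),"tool/50mm",(X.T@(p-po[0])/.05).round(3))
q=lambda t:(np.array(project(c,po[0]+X@np.array(t),po))-[170,150])*4
for t in((0.0095,0,.0407),(-.0095,0,.0407),(0.0095,0,.0507),(-.0095,0,.0507)):print(q(t).round(1))
state()
```

```text
[ 0.5304 -0.0966  0.067 ] tool/50mm [0.023 0.018 0.801]
[ 0.5309 -0.0962  0.046 ] tool/50mm [0.012 0.022 1.221]
[349.8 195.1]
[349.5 298.8]
[349.4 175. ]
[349.2 274.9]
9.0 [ 0.5321 -0.0974  0.1075] yaw -167.56 F [ 0.1 -0.1 -0.5] 0.6401572626100499 9.718640148639679 q [-0.33  0.36 -0.26  0.96  0.   -0.55]
```

Emit:
step_arm(
  increments=[
    [0.02, 0.02, 0.1, 0, 0, 0, 0.28],
    [0, 0, 0.04, 0, 0, 0, 0.28],
    [0, 0, 0, 0, 0, 0, 0.28],
    [0, 0, 0, 0, 0, 0, 0.28],
  ],
)

```text
clock: 9.4
tool_pos: [0.5311, -0.0968, 0.1004]
eef_rot: [0.0, -0.108, 0.994, -0.0]
contact_force: [0.1, 0.6, -1.0]
width: 0.642
gripper_force: 9.7
```

Emit:
step_arm(
  increments=[
    [0, 0, 0, 0, 0, 0, 0.22],
    [0, 0, 0, 0, 0, 0, 0.17],
    [0, 0, 0, 0, 0, 0, 0.12],
    [0, 0, 0, 0, 0, 0, 0.06],
    [0, 0, 0, 0, 0, 0, 0],
    [0, 0, 0, 0, 0, 0, 0],
  ],
  newtons=30,
)

```text
clock: 10.0
tool_pos: [0.531, -0.0968, 0.1002]
eef_rot: [-0.0, -0.108, 0.994, 0.0]
contact_force: [-0.2, 0.1, -2.3]
width: 0.544
gripper_force: 31.2
```

Emit:
step_arm(
  increments=[
    [0, 0, 0, 0, 0, 0, 0],
    [0, 0, -0.05, 0, 0, 0, 0],
    [0, 0, -0.1, 0, 0, 0, 0],
    [0, 0, -0.15, 0, 0, 0, 0],
    [0, 0, 0, 0, 0, 0, 0],
    [0, 0, 0, 0, 0, 0, 0],
  ],
)

```text
clock: 10.6
tool_pos: [0.5312, -0.0968, 0.1156]
eef_rot: [0.0, -0.108, 0.994, -0.0]
contact_force: [0.7, -0.1, -2.3]
width: 0.545
gripper_force: 31.2
```

Run:
```python
from plan import *
F=[]
for i in range(4):
    o=arm.get_obs();F.append(o["contact_force"]);c=arm.capture("wrist")
print(np.mean(F,0));state();pickle.dump((o,c),open("w6.pkl","wb"))
po=(o["tool_pos"],o["eef_rot"]);X=R.from_quat(np.roll(o["eef_rot"],-1)).as_matrix()
g=cv2.cvtColor(c["img"],cv2.COLOR_RGB2HSV)
# text peek of the plug zone: bright white tray vs grey steel, jaw line predicted
q=lambda t:np.array(project(c,po[0]+X@np.array(t),po)).round(1)
print(q((0,0,.05)),q((0,0,.033)),q((0,0,.099)))
sub=c["img"][160:240:3,225:290:2].mean(2).astype(int)
for r,row in zip(range(160,240,3),sub): print(r,' '.join('%3d'%v for v in row))
```

```text
[-0.09588543  0.1947762  -1.81812468]
10.8 [ 0.5309 -0.0967  0.1151] yaw -167.57 F [-0.   0.4 -2.4] 0.5503034002875392 31.204869747161865 q [-0.33  0.35 -0.25  0.97  0.   -0.55]
[257.3 206.8] [257.5 216.6] [257.  185.5]
160 205 206 207 208 208 209 211 212 213 213 214 213 213 211 211 210 209 209 209 208 207 207 208 209 210 211 212 212 209 209 208 208 209
163 207 207 206 205 206 205 205 206 206 206 208 209 209 210 211 213 214 214 215 214 213 211 211 210 209 209 208 207 206 207 208 209 211
166 206 206 206 207 207 207 207 208 207 207 207 207 207 206 206 207 207 207 208 209 209 211 213 213 214 216 215 214 213 211 210 208 208
169 206 205 206 205 205 206 206 206 206 207 207 207 208 208 208 208 207 207 207 208 207 207 208 208 208 208 208 209 210 211 213 213 215
172 212 213 213 212 210 210 209 208 206 206 206 205 205 206 206 206 206 207 208 208 208 208 208 207 208 207 208 208 208 208 209 208 207
175 208 210 210 211 212 212 212 213 213 213 212 211 193 102  75  74  73  84 152 195 205 205 205 206 207 207 209 209 209 209 207 207 206
178 204 203 203 203 204 206 206 208 209 210 174  94  78  77  75 
[... 2091 characters left out ...]
  96  75  79  78 205
226  78  75  55  75  84  83  81 114 202 206 208 180 149 149 151 152 152 153 154 153 193 209 208 207 164 112 113 114  97  71  79  78  82
229  78  67  55  71  82  82 174 210 212 212 211 211 210 207 193 186 187 199 201 208 210 212 213 213 213 209 122 112  95  71  79  78  80
232  79  58  55  71  96 206 206 206 205 204 204 204 203 205 208 210 212 213 212 212 211 210 208 207 206 206 205 149  94  71  75  78  78
235  72  53  54 121 211 212 213 214 214 212 212 210 209 208 207 205 205 204 203 203 204 203 206 209 211 212 213 212 154  67  38  25  13
238  11  12  10  94 208 210 210 208 206 203 206 208 211 212 213 214 213 213 212 211 209 209 208 207 206 204 203  79  11   9  10  10   9
```

The head disc at px (256,217) matches the lifted prediction of (257.5,216.6), so the plug is held. Next I'll raise it and go near the bore, offset so the mouth stays in view.

```bash
cat >> h.py <<'E'
def hole(c,po,z,guess,thr=0.75,win=28):
    """centre of the dark hole in a bright face near world point guess"""
    u,v=np.round(project(c,np.array(guess),po)).astype(int)
    g=cv2.cvtColor(c["img"],cv2.COLOR_RGB2GRAY)[v-win:v+win,u-win:u+win]
    g=cv2.resize(g,None,fx=4,fy=4,interpolation=cv2.INTER_CUBIC)
    m=(g<thr*np.percentile(g,75)).astype(np.uint8)
    cs,_=cv2.findContours(m,cv2.RETR_LIST,cv2.CHAIN_APPROX_NONE)
    cs=[k for k in cs if cv2.contourArea(k)>16*20 and len(k)>20]
    out=[]
    for k in cs:
        (x,y),ax,an=cv2.fitEllipse(k); px=(x+.5)/4-.5+u-win,(y+.5)/4-.5+v-win
        out.append((np.hypot(px[0]-u,px[1]-v),px,np.array(ax)/4,onplane(c,*px,z,po).round(4)))
    return sorted(out,key=lambda t:t[0])[:3]
E
python3 - <<'E'
from plan import *
for f in("w1","w3"):
    o,c=pickle.load(open(f+".pkl","rb"))
    for r in hole(c,(o["tool_pos"],o["eef_rot"]),.05,[.480,.232,.05]): print(f,r)
plan([.520,.215,.190],192.4,vmax=.028)
E
```

```text
w1 (np.float64(1.0120008195276287), (np.float64(365.0481872558594), np.float64(206.65620040893555)), array([17.9134922 , 20.76804352]), array([0.4797, 0.2311, 0.05  ]))
w1 (np.float64(35.54300996981171), (np.float64(391.5479278564453), np.float64(231.71050262451172)), array([4.32294941, 9.30680656]), array([0.5058, 0.2821, 0.05  ]))
w3 (np.float64(1.1973548722530558), (np.float64(384.0531978607178), np.float64(219.2670440673828)), array([19.93802834, 24.46038246]), array([0.4796, 0.231 , 0.05  ]))
yaw -167.57 D [-0.0109  0.3117  0.0749] n 12
[[-0.09,0.51,-0.125,0,0,0.0,1.0],[-0.09,0.51,-0.125,0,0,0.0,1.0],[-0.09,0.51,-0.125,0,0,0.0,1.0],[-0.09,0.51,-0.125,0,0,0.0,1.0],[-0.09,0.51,-0.125,0,0,0.0,1.0],[-0.09,0.51,-0.125,0,0,0.0,1.0],[-0.09,0.51,-0.125,0,0,0.0,1.0],[-0.09,0.51,-0.125,0,0,0.0,1.0]]
[[-0.09,0.51,-0.125,0,0,0.0,1.0],[-0.09,0.51,-0.125,0,0,0.0,1.0],[-0.09,0.51,-0.125,0,0,0.0,1.0],[-0.09,0.51,-0.125,0,0,0.0,1.0]]
```

Emit:
step_arm(
  increments=[
    [0, 0, -0.3, 0, 0, 0, 0],
    [0, 0, -0.5, 0, 0, 0, 0],
    [0, 0.2, -0.5, 0, 0, 0, 0],
    [-0.1, 0.4, -0.2, 0, 0, 0, 0],
    [-0.1, 0.5, 0, 0, 0, 0, 0],
    [-0.1, 0.5, 0, 0, 0, 0, 0],
    [-0.1, 0.5, 0, 0, 0, 0, 0],
    [-0.1, 0.5, 0, 0, 0, 0, 0],
  ],
)

```text
clock: 11.6
tool_pos: [0.5273, 0.0366, 0.1902]
eef_rot: [-0.0, -0.108, 0.994, 0.0]
contact_force: [-0.6, 0.3, -2.9]
width: 0.548
gripper_force: 31.6
```

Emit:
step_arm(
  increments=[
    [-0.1, 0.5, 0, 0, 0, 0, 0],
    [-0.1, 0.5, 0, 0, 0, 0, 0],
    [-0.1, 0.5, 0, 0, 0, 0, 0],
    [-0.1, 0.5, 0, 0, 0, 0, 0],
    [-0.1, 0.5, 0, 0, 0, 0, 0],
    [-0.1, 0.5, 0, 0, 0, 0, 0],
    [-0.05, 0.4, 0, 0, 0, 0, 0],
    [0, 0.2, 0, 0, 0, 0, 0],
  ],
)

```text
clock: 12.4
tool_pos: [0.5202, 0.2197, 0.19]
eef_rot: [-0.0, -0.109, 0.994, 0.0]
contact_force: [0.0, -0.1, -2.0]
width: 0.545
gripper_force: 31.6
```

Emit:
step_arm(
  increments=[
    [0, 0.1, 0, 0, 0, 0, 0],
    [0, 0, 0, 0, 0, 0, 0],
    [0, 0, 0, 0, 0, 0, 0],
    [0, 0, 0, 0, 0, 0, 0],
  ],
)

```text
clock: 12.8
tool_pos: [0.5195, 0.2225, 0.1903]
eef_rot: [-0.0, -0.108, 0.994, -0.0]
contact_force: [0.8, -0.7, -1.4]
width: 0.545
gripper_force: 31.6
```

Run:
```python
from plan import *
o=arm.get_obs();c=arm.capture("wrist");pickle.dump((o,c),open("w7.pkl","wb"));state()
po=(o["tool_pos"],o["eef_rot"]);X=R.from_quat(np.roll(o["eef_rot"],-1)).as_matrix()
for r in hole(c,po,.05,[.4797,.2311,.05]): print(r)
# held head disc (bright grey ~150, saturation low) near (256,217)
g=cv2.cvtColor(c["img"],cv2.COLOR_RGB2GRAY)
print([project(c,po[0]+X@np.array(t),po) for t in((0,0,.033),(0,0,.097))])
for r in range(168,236,3): print(r,' '.join('%3d'%v for v in g[r,225:290:2]))
```

```text
12.85 [0.5196 0.2226 0.1903] yaw -167.62 F [-0.   0.2 -1. ] 0.5489933214493751 31.554805040359497 q [ 0.26  0.35 -0.04  1.19 -0.    0.04]
(np.float64(0.12285715525111286), (np.float64(274.88954734802246), np.float64(136.05379676818848)), array([26.2398262 , 26.56843185]), array([0.4799, 0.2315, 0.05  ]))
[(np.float64(257.47711744806406), np.float64(216.57112645693584)), (np.float64(257.0483065716897), np.float64(186.2241035232462))]
168 235 238 237 236 234 235 237 238 238 237 236 236 238 240 239 238 236 236 238 238 237 236 236 235 235 236 235 235 237 237 235 232 232
171 176 175 198 230 239 238 237 234 234 236 238 238 237 236 236 238 239 240 238 236 237 238 238 238 236 236 235 235 236 236 235 237 238
174 178 178 178 179 179 201 226 239 238 238 235 234 235 208 194 188 161 186 234 239 240 238 236 236 238 238 238 237 236 235 235 236 236
177 177 178 176 177 178 177 178 178 184 219 238 175  96  96  94  94  92  90  89  85 150 237 239 239 238 236 236 237 238 238 237 236 236
180 183 183 182 180 178 177 175 176 177 170 100  98  98  97  95  93  92  91  88  85  82 112 237 237 236 238 239 238 236
[... 1764 characters left out ...]
 130  97  99  98 183
222  99  99  76  96 104 104 105 103 103 138 183 182 181 180 180 180 181 183 184 184 184 185 162 140 140 142 142 141 131  94  99  99 183
225  99  97  69  95 106 104 103 102 157 183 182 180 181 182 183 183 183 185 184 183 181 180 178 175 145 140 141 142 121  90  99  99 139
228  99  92  71  91 103 102 123 183 186 187 187 187 186 182 179 179 179 179 178 183 182 183 184 185 184 165 139 140 120  89  98  99  98
231  99  79  70  88 102 153 185 185 184 185 186 185 185 186 185 186 187 187 187 186 185 184 182 181 181 180 180 141 118  89  93  98  98
234  97  70  70  86 174 185 181 181 181 181 182 183 183 184 183 184 183 184 184 185 185 186 187 187 189 187 186 186 133  89  86  93  70
```

Run:
```python
from plan import *
from scipy.optimize import least_squares
o,c=pickle.load(open("w6.pkl","rb"))  # bright tray behind the foot: clean outline
po=(o["tool_pos"],o["eef_rot"]);X=R.from_quat(np.roll(o["eef_rot"],-1)).as_matrix()
g=cv2.cvtColor(c["img"],cv2.COLOR_RGB2GRAY).astype(float)
def edge(p,q,lev=140):
    t=np.linspace(0,1,200); P=np.outer(1-t,p)+np.outer(t,q)
    v=cv2.remap(g.astype(np.float32),P[:,0].astype(np.float32)[None],P[:,1].astype(np.float32)[None],cv2.INTER_LINEAR)[0]
    i=np.argmax(v<lev); return P[i]
P=lambda t:np.array(project(c,po[0]+X@np.array(t),po))
th=np.linspace(0,2*np.pi,721)
ring=np.array([P((.012*np.cos(a),.012*np.sin(a),.0965)) for a in th])
print("pred rim min row",ring[ring[:,1].argmin()],"cols",ring[:,0].min(),ring[:,0].max(),ring[ring[:,0].argmin(),1])
r=ring[ring[:,0].argmin(),1]
L,Rr=edge((225,r),(256,r)),edge((290,r),(256,r)); T=edge((256,165),(256,190))
print("obs",L,Rr,T)
y=lambda px,row: (X.T@(onplane(c,px,row,po[0][2]-.0965,po)-po[0]))
print("tool coords: L",y(*L).round(4),"R",y(*Rr).round(4),"top",y(*T).round(4))
# head disc: top face tool z .0332
hd=np.array([P((.009*np.cos(a),.009*np.sin(a),.0332)) for a in th]);print("head pred rows",hd[:,1].min(),hd[:,1].max(),"cols",hd[:,0].min(),hd[:,0].max())
print("head bottom col256:",[int(v) for v in g[222:234,256]],"row217 L:",[int(v) for v in g[217,238:250]],"R:",[int(v) for v in g[217,262:274]])
```

```text
pred rim min row [257.07064505 172.80427477] cols 242.95600957803356 271.1406432063818 186.17223163492378
obs [241.66834171 186.17223163] [269.66834171 186.17223163] [256.         174.04522613]
tool coords: L [ 0.0002 -0.0131  0.0965] R [0.0002 0.0107 0.0965] top [ 0.0109 -0.0009  0.0965]
head pred rows 203.57983099534835 228.845366184952 cols 243.64824237611708 271.29625743045716
head bottom col256: [150, 149, 152, 152, 150, 148, 149, 185, 205, 209, 207, 201] row217 L: [86, 86, 86, 86, 83, 127, 150, 150, 150, 149, 149, 149] R: [149, 150, 151, 151, 151, 152, 152, 115, 111, 118, 118, 117]
```

Emit:
step_arm(
  increments=[
    [0.2, 0.1, 0, 0, 0, 0, 0],
    [0.3, 0.15, 0, 0, 0, 0, 0],
    [0.25, 0.12, 0, 0, 0, 0, 0],
    [0, 0, 0.3, 0, 0, 0, 0],
    [0, 0, 0.3, 0, 0, 0, 0],
    [0, 0, 0.1, 0, 0, 0, 0],
    [0, 0, 0, 0, 0, 0, 0],
    [0, 0, 0, 0, 0, 0, 0],
  ],
)

```text
clock: 13.65
tool_pos: [0.4788, 0.2333, 0.1558]
eef_rot: [0.0, -0.108, 0.994, 0.0]
contact_force: [0.6, -0.1, -2.5]
width: 0.548
gripper_force: 31.5
```

Run:
```python
from plan import *
P=[];F=[]
for i in range(4):
    o=arm.get_obs();P.append(o["tool_pos"]);F.append(o["contact_force"]);c=arm.capture("side")
p=np.mean(P,0);print(p.round(4),np.std(P,0).round(5),np.mean(F,0));X=R.from_quat(np.roll(o["eef_rot"],-1)).as_matrix()
print("to go, units",(X.T@(np.array([.4787,.2325,.1462])-p)/.05).round(3))
```

```text
[0.479  0.2333 0.1559] [1.e-04 2.e-05 4.e-05] [-0.14746165  0.10228869 -2.22153004]
to go, units [ 0.009 -0.014  0.194]
```

Emit:
step_arm(
  increments=[
    [0.01, -0.015, 0.06, 0, 0, 0, 0],
    [0, 0, 0.06, 0, 0, 0, 0],
    [0, 0, 0.04, 0, 0, 0, 0],
    [0, 0, 0.04, 0, 0, 0, 0],
    [0, 0, 0.03, 0, 0, 0, 0],
    [0, 0, 0.03, 0, 0, 0, 0],
    [0, 0, 0.03, 0, 0, 0, 0],
    [0, 0, 0, 0, 0, 0, 0],
  ],
)

```text
clock: 14.65
tool_pos: [0.4797, 0.2327, 0.1417]
eef_rot: [0.001, -0.108, 0.994, 0.0]
contact_force: [2.6, -0.3, 7.0]
width: 0.543
gripper_force: 33.2
```

Emit:
step_arm(
  increments=[
    [0, 0, -0.06, 0, 0, 0, 0],
    [0, 0, 0, 0, 0, 0, 0],
    [0, 0, 0, 0, 0, 0, 0],
  ],
)

```text
clock: 14.95
tool_pos: [0.4783, 0.2323, 0.1436]
eef_rot: [-0.0, -0.108, 0.994, -0.0]
contact_force: [-0.0, -0.2, -2.3]
width: 0.545
gripper_force: 31.4
```

Run:
```python
from plan import *
P=[];F=[];T=[]
for i in range(4):
    o=arm.get_obs();P.append(o["tool_pos"]);F.append(o["contact_force"]);T.append(o["wrist_torque"]);c=arm.capture("wrist")
p=np.mean(P,0);print(p.round(4),np.mean(F,0).round(2),np.mean(T,0).round(3));X=R.from_quat(np.roll(o["eef_rot"],-1)).as_matrix()
print("tool F",(X.T@np.mean(F,0)).round(2));pickle.dump((o,c),open("w8.pkl","wb"))
po=(o["tool_pos"],o["eef_rot"])
print([np.round(project(c,po[0]+X@np.array(t),po),1) for t in((0,0,.033),(0,0,.0965))],np.round(project(c,np.array([.4799,.2315,.05]),po),1))
g=cv2.cvtColor(c["img"],cv2.COLOR_RGB2GRAY)
print('    ',' '.join('%3d'%v for v in range(227,290,2)))
for r in range(162,236,3): print(r,' '.join('%3d'%v for v in g[r,227:290:2]))
```

```text
[0.4783 0.2323 0.1436] [-0.19 -0.06 -2.16] [ 0.011  0.002 -0.008]
tool F [ 0.19 -0.02  2.16]
[array([257.5, 216.6]), array([257.1, 186.4])] [255.7 189.1]
     227 229 231 233 235 237 239 241 243 245 247 249 251 253 255 257 259 261 263 265 267 269 271 273 275 277 279 281 283 285 287 289
162 233 233 232 231 231 231 232 232 234 236 237 237 236 237 236 234 234 235 236 236 236 235 234 232 231 231 232 231 230 232 232 231
165 233 232 233 234 234 232 231 231 231 232 233 234 236 238 237 236 237 236 235 235 236 236 236 236 236 234 232 231 230 232 231 231
168 234 233 233 233 233 233 234 234 233 231 231 232 232 233 233 235 237 237 236 236 236 235 234 236 236 236 236 236 235 233 230 230
171 235 237 236 234 233 233 233 233 234 234 234 233 232 231 232 233 234 233 234 236 237 236 236 236 235 234 235 236 236 236 236 235
174 232 231 232 235 236 236 234 233 233 233 233 222 171 133 128 117 138 191 230 233 234 234 236 237 235 236 236 235 234 235 236 236
177 231 231 233 233 232 232 235 236 235 205 111  99  99  97  96  95  94  90  88 111 220 233 234 234 234 236 236 236 235 236 236 235
180 235 234 233 232 2
[... 1786 characters left out ...]
 141 141 142 140 139 130  96  99  98 234
222  97  76  96 103 104 104 104 102 147 181 181 183 183 184 185 184 184 182 181 180 181 149 139 139 141 141 140 122  93  98  99 236
225  97  70  95 104 103 103 103 206 237 196 182 182 182 181 180 179 179 180 181 182 187 235 230 151 139 141 141 120  89  98  99 168
228  91  69  91 103 102 140 237 239 238 236 215 176 177 178 180 181 182 183 183 225 236 233 234 238 204 139 139 119  90  99  98  98
231  78  69  88 102 196 236 236 236 236 238 239 237 234 226 219 224 231 235 236 235 235 234 234 236 235 231 142 117  89  93  98  98
234  69  69  89 222 234 235 237 238 237 237 236 236 237 239 238 237 236 235 237 237 238 237 236 236 234 234 236 137  88  85  93  71
```

Emit:
step_arm(
  increments=[
    [-0.025, -0.01, 0, 0, 0, 0, 0],
    [0, 0, 0.02, 0, 0, 0, 0],
    [0, 0, 0.02, 0, 0, 0, 0],
    [0, 0, 0.02, 0, 0, 0, 0],
    [0, 0, 0, 0, 0, 0, 0],
  ],
)

```text
clock: 15.65
tool_pos: [0.4807, 0.2324, 0.1415]
eef_rot: [0.001, -0.108, 0.994, 0.0]
contact_force: [1.6, 1.2, 6.7]
width: 0.546
gripper_force: 32.2
```

Emit:
step_arm(
  increments=[
    [0, 0, -0.04, 0, 0, 0, 0],
    [-0.025, 0.01, 0, 0, 0, 0, 0],
    [0, 0, 0.02, 0, 0, 0, 0],
    [0, 0, 0.02, 0, 0, 0, 0],
    [0, 0, 0, 0, 0, 0, 0],
  ],
)

```text
clock: 16.15
tool_pos: [0.4807, 0.2328, 0.1405]
eef_rot: [-0.0, -0.108, 0.994, -0.0]
contact_force: [-0.3, -0.4, -2.2]
width: 0.542
gripper_force: 31.6
```

Run:
```python
from plan import *
P=[];F=[];T=[]
for i in range(4):
    o=arm.get_obs();P.append(o["tool_pos"]);F.append(o["contact_force"]);T.append(o["wrist_torque"]);c=arm.capture("wrist")
p=np.mean(P,0);print(p.round(4),np.mean(F,0).round(2),np.mean(T,0).round(3))
```

```text
[0.4807 0.2329 0.1406] [ 0.22  0.02 -2.17] [ 0.04  -0.076  0.001]
```

It is entering the bore now. I'm descending in small steps to feel for the seat.

Emit:
step_arm(
  increments=[
    [0, 0, 0.03, 0, 0, 0, 0],
    [0, 0, 0.03, 0, 0, 0, 0],
    [0, 0, 0.03, 0, 0, 0, 0],
    [0, 0, 0, 0, 0, 0, 0],
  ],
)

```text
clock: 16.75
tool_pos: [0.4808, 0.2329, 0.136]
eef_rot: [-0.0, -0.108, 0.994, -0.0]
contact_force: [0.6, -0.1, -2.2]
width: 0.546
gripper_force: 31.6
```

Emit:
step_arm(
  increments=[
    [0, 0, 0.03, 0, 0, 0, 0],
    [0, 0, 0.03, 0, 0, 0, 0],
    [0, 0, 0, 0, 0, 0, 0],
  ],
)

```text
clock: 17.05
tool_pos: [0.4808, 0.2329, 0.1331]
eef_rot: [-0.0, -0.108, 0.994, -0.0]
contact_force: [-0.4, 0.3, -2.1]
width: 0.544
gripper_force: 31.6
```

Emit:
step_arm(
  increments=[
    [0, 0, 0.02, 0, 0, 0, 0],
    [0, 0, 0.02, 0, 0, 0, 0],
    [0, 0, 0, 0, 0, 0, 0],
  ],
)

```text
clock: 17.35
tool_pos: [0.4808, 0.2329, 0.1312]
eef_rot: [-0.0, -0.108, 0.994, 0.0]
contact_force: [-0.1, -0.1, -1.7]
width: 0.548
gripper_force: 31.6
```

Emit:
step_arm(
  increments=[
    [0, 0, 0.02, 0, 0, 0, 0],
    [0, 0, 0.02, 0, 0, 0, 0],
    [0, 0, 0, 0, 0, 0, 0],
  ],
)

```text
clock: 17.65
tool_pos: [0.4808, 0.2329, 0.1291]
eef_rot: [-0.0, -0.108, 0.994, -0.0]
contact_force: [0.1, -0.1, -1.7]
width: 0.539
gripper_force: 31.6
```

Emit:
step_arm(
  increments=[
    [0, 0, 0.02, 0, 0, 0, 0],
    [0, 0, 0.02, 0, 0, 0, 0],
    [0, 0, 0, 0, 0, 0, 0],
  ],
)

```text
clock: 17.95
tool_pos: [0.4808, 0.2329, 0.1271]
eef_rot: [-0.0, -0.108, 0.994, -0.0]
contact_force: [0.2, 0.3, -2.2]
width: 0.545
gripper_force: 31.6
```

Emit:
step_arm(
  increments=[
    [0, 0, 0.02, 0, 0, 0, 0],
    [0, 0, 0.02, 0, 0, 0, 0],
    [0, 0, 0, 0, 0, 0, 0],
  ],
)

```text
clock: 18.25
tool_pos: [0.4808, 0.2329, 0.1251]
eef_rot: [-0.0, -0.108, 0.994, -0.0]
contact_force: [-0.2, 0.6, -1.9]
width: 0.545
gripper_force: 31.6
```

Emit:
step_arm(
  increments=[
    [0, 0, 0.02, 0, 0, 0, 0],
    [0, 0, 0.02, 0, 0, 0, 0],
    [0, 0, 0.02, 0, 0, 0, 0],
    [0, 0, 0, 0, 0, 0, 0],
  ],
)

```text
clock: 18.65
tool_pos: [0.4808, 0.2329, 0.1221]
eef_rot: [-0.0, -0.108, 0.994, 0.0]
contact_force: [0.3, 0.7, -1.8]
width: 0.549
gripper_force: 31.6
```

Emit:
step_arm(
  increments=[
    [0, 0, 0.02, 0, 0, 0, 0],
    [0, 0, 0.02, 0, 0, 0, 0],
    [0, 0, 0.02, 0, 0, 0, 0],
    [0, 0, 0, 0, 0, 0, 0],
  ],
)

```text
clock: 19.05
tool_pos: [0.481, 0.2329, 0.1195]
eef_rot: [0.0, -0.108, 0.994, 0.0]
contact_force: [-1.1, 0.5, 4.5]
width: 0.545
gripper_force: 31.8
```

That's the seat at about 6.5 N (baseline -2.0). One more small push.

Emit:
step_arm(
  increments=[
    [0, 0, 0.015, 0, 0, 0, 0],
    [0, 0, 0, 0, 0, 0, 0],
  ],
)

```text
clock: 19.25
tool_pos: [0.481, 0.233, 0.1188]
eef_rot: [0.0, -0.108, 0.994, 0.0]
contact_force: [-0.8, 0.7, 6.3]
width: 0.545
gripper_force: 31.8
```

Emit:
step_arm(
  increments=[
    [0, 0, 0.007, 0, 0, 0, 0],
    [0, 0, 0, 0, 0, 0, 0],
    [0, 0, 0, 0, 0, 0, 0],
    [0, 0, 0, 0, 0, 0, 0],
    [0, 0, 0, 0, 0, 0, 0],
    [0, 0, 0, 0, 0, 0, 0],
  ],
)

```text
clock: 19.85
tool_pos: [0.4811, 0.233, 0.1186]
eef_rot: [0.0, -0.108, 0.994, 0.0]
contact_force: [-1.3, -0.5, 7.2]
width: 0.55
gripper_force: 31.9
```

Emit:
step_arm(
  increments=[
    [0, 0, 0, 0, 0, 0, 0],
    [0, 0, 0, 0, 0, 0, 0],
    [0, 0, 0, 0, 0, 0, 0],
    [0, 0, 0, 0, 0, 0, 0],
    [0, 0, 0, 0, 0, 0, 0],
    [0, 0, 0, 0, 0, 0, 0],
  ],
)

```text
clock: 20.45
tool_pos: [0.4811, 0.233, 0.1186]
eef_rot: [0.0, -0.108, 0.994, 0.0]
contact_force: [-1.4, -1.0, 6.5]
width: 0.543
gripper_force: 31.9
```

Run:
```python
from plan import *
F=[]
for i in range(3):
    F.append(arm.get_obs()["contact_force"]);c=arm.capture("wrist")
print(np.mean(F,0).round(2));state()
```

```text
[-1.25 -0.94  6.77]
20.6 [0.4811 0.233  0.1186] yaw -167.57 F [-1.3 -0.9  6.7] 0.5482243847750911 31.855278611183167 q [ 0.3   0.34 -0.25  0.98 -0.    0.08]
```

Pressed with about 8.8 N for over 1 s. Now easing off and opening the jaws.

Emit:
step_arm(
  increments=[
    [0, 0, -0.03, 0, 0, 0, 0],
    [0, 0, 0, 0, 0, 0, 0.08],
    [0, 0, 0, 0, 0, 0, 0.12],
    [0, 0, 0, 0, 0, 0, 0.17],
    [0, 0, 0, 0, 0, 0, 0.22],
    [0, 0, 0, 0, 0, 0, 0.28],
    [0, 0, 0, 0, 0, 0, 0.28],
    [0, 0, 0, 0, 0, 0, 0.28],
  ],
)

```text
clock: 21.4
tool_pos: [0.4808, 0.2329, 0.1195]
eef_rot: [-0.0, -0.108, 0.994, -0.0]
contact_force: [-0.7, -0.2, -1.6]
width: 0.638
gripper_force: 9.7
```

Run:
```python
from plan import *
F=[]
for i in range(3):
    o=arm.get_obs();F.append(o["contact_force"]);c=arm.capture("wrist")
print(np.mean(F,0).round(2));state();pickle.dump((o,c),open("w9.pkl","wb"))
g=cv2.cvtColor(c["img"],cv2.COLOR_RGB2GRAY)
print('    ',' '.join('%3d'%v for v in range(220,296,2)))
for r in range(162,240,3): print(r,' '.join('%3d'%v for v in g[r,220:296:2]))
```

```text
[-0.15 -0.15 -1.81]
21.55 [0.4809 0.2329 0.1196] yaw -167.57 F [ 0.1  1.1 -2. ] 0.6377593084580799 9.69740554690361 q [ 0.3   0.34 -0.25  0.98 -0.    0.08]
     220 222 224 226 228 230 232 234 236 238 240 242 244 246 248 250 252 254 256 258 260 262 264 266 268 270 272 274 276 278 280 282 284 286 288 290 292 294
162 229 228 228 228 229 230 231 233 235 236 235 234 234 234 232 231 233 234 234 234 234 233 232 230 228 228 229 229 228 228 230 230 229 228 228 229 232 232
165 230 231 231 229 229 228 229 229 230 231 232 235 235 234 234 234 234 232 231 233 234 234 234 233 233 231 230 228 228 229 229 228 228 229 230 229 228 228
168 231 230 231 231 231 231 230 229 228 229 229 230 231 232 234 235 235 234 234 234 233 232 232 234 234 234 234 234 232 231 229 228 229 229 229 229 230 230
171 231 231 232 231 230 231 231 232 232 230 229 229 229 230 231 231 232 233 236 235 233 234 234 233 232 232 234 234 234 234 234 233 231 229 228 229 230 229
174 234 234 234 232 231 231 231 230 231 232 232 232 231 230 228 229 229 231 231 231 232 235 235 234 234 235 234 232 232 233 234 234 234 234 233 232 230 227
177 229
[... 2568 characters left out ...]
 177 177 176 176 189 230 231 233 235 237 237 232 234 232 231 130 119 122 123
228  84  96 234 235 236 235 233 233 233 232 232 232 234 230 214 176 176 175 175 177 178 196 229 234 235 234 233 233 231 231 233 236 237 237 234 182 120 121
231 113 238 237 235 233 233 235 236 237 235 233 233 233 232 232 233 233 229 231 234 235 234 231 228 229 231 233 235 234 233 233 232 230 232 236 236 190 118
234 233 233 233 236 238 237 236 234 233 234 236 236 235 234 233 233 232 231 233 234 232 231 234 236 235 232 228 228 230 233 235 235 234 234 232 231 231 194
237  78 219 235 234 233 234 235 237 238 236 235 233 234 235 236 236 235 233 234 233 232 232 234 234 230 232 236 235 234 231 228 229 231 233 211  17  15  18
```

The jaws are open and clear of the head on both sides (jaw edges at columns 236 and 276, head at 243–268). Lifting away.

Emit:
step_arm(
  increments=[
    [0, 0, -0.1, 0, 0, 0, 0.28],
    [0, 0, -0.15, 0, 0, 0, 0.28],
    [0, 0, -0.2, 0, 0, 0, 0.28],
    [0, 0, -0.3, 0, 0, 0, 0.28],
    [0, 0, -0.4, 0, 0, 0, 0.28],
    [0, 0, -0.3, 0, 0, 0, 0.28],
    [0, 0, -0.1, 0, 0, 0, 0.28],
  ],
)

```text
clock: 22.25
tool_pos: [0.4816, 0.2331, 0.1993]
eef_rot: [0.001, -0.108, 0.994, 0.0]
contact_force: [-0.1, -0.2, -0.9]
width: 0.638
gripper_force: 9.7
```

Emit:
step_arm(
  increments=[
    [0.1, -0.3, 0, 0, 0, 0, 0.28],
    [0.1, -0.4, 0, 0, 0, 0, 0.28],
    [0.15, -0.4, 0, 0, 0, 0, 0.28],
    [0.15, -0.4, 0, 0, 0, 0, 0.28],
    [0.15, -0.4, 0, 0, 0, 0, 0.28],
    [0.15, -0.4, 0, 0, 0, 0, 0.28],
    [0.1, -0.37, 0, 0, 0, 0, 0.28],
    [0, 0, 0, 0, 0, 0, 0.28],
  ],
)

```text
clock: 23.05
tool_pos: [0.465, 0.0906, 0.1967]
eef_rot: [-0.0, -0.107, 0.994, -0.0]
contact_force: [-0.1, -0.2, -1.4]
width: 0.637
gripper_force: 9.8
```

Run:
```python
from plan import *
P=[]
for i in range(3):
    o=arm.get_obs();P.append(o["tool_pos"]);c=arm.capture("wrist")
pickle.dump((o,c),open("w10.pkl","wb"));state()
po=(o["tool_pos"],o["eef_rot"]);X=R.from_quat(np.roll(o["eef_rot"],-1)).as_matrix()
p=np.mean(P,0);print("to go",(X.T@(np.array([.4658,.093,.0533])-p)/.05).round(3))
# stand pocket check, rim z .036 (dark) ; plug head in the bore
print("mouth",np.round(project(c,np.array([.4799,.2315,.05]),po),1),"head pred z .088",np.round(project(c,np.array([.481,.232,.088]),po),1))
hsv=cv2.cvtColor(c["img"],cv2.COLOR_RGB2GRAY)
u,v=np.round(project(c,np.array([.481,.232,.088]),po)).astype(int)
for r in range(v-24,v+26,4): print(r,' '.join('%3d'%x for x in hsv[r,u-36:u+36:3]),"|",u)
cv2.imwrite("pics/w10.png",c["img"][:,:,::-1])
# stand foot-plate as one dark region
m=((hsv<95)).astype(np.uint8); print([np.round(project(c,np.array([*q,.003]),po),1) for q in((.4415,.0382),(.4205,.1356),(.4903,.1522),(.5107,.0523))])
```

```text
23.2 [0.4654 0.0928 0.1969] yaw -167.6 F [ 0.6  0.1 -0.2] 0.6392716854168923 9.79647696018219 q [ 0.02  0.19 -0.24  1.14  0.   -0.19]
to go [-0.021  0.025  2.87 ]
mouth [375.2 209.9] head pred z .088 [388.4 225.2]
201 229 228 226 227 228 231 208  94  91  87 163 224 229 230 231 231 230 231 231 227 226 227 227 226 | 388
205 225 226 228 229 227 155  94  95  94  93  89 105 230 227 230 228 230 231 230 230 230 229 225 176 | 388
209 225 225 224 226 221  86  91  94  96 164 168 172 164 230 230 227 228 230 230 229 231 229 192 171 | 388
213 232 229 226 227 211  82  87  90 169 170 116 123 168 185 229 229 231 229 227 230 228 197  91  93 | 388
217 228 229 230 232 229 113  83 151 171  90  95  88  95  92 159 231 229 229 231 230 226 161 149 121 | 388
221 223 227 230 230 229 231 225 156 174  88  87 143 170 171 174 216 227 229 231 229 177 176 175 165 | 388
225 227 230 228 224 229 231 230 227 172 176  98 171 171 173 176 191 232 229 227 176 176 175 175 177 | 388
229 230 229 229 228 232 228 225 230 231 229 105 176 172 173 176 228 229 227 176 176 175 175 175 175 | 388
233 230 232 232 231 229 229 230 232 228 227 232 211 200 211 234 230 229 191 174 175 174 176 176  94 | 388
237 231 235 232 231 233 232 230 229 230 230 232 227 227 232 231 227 212 102 120 154 170 175  92  99 | 388
241 232 232 231 232 235 232 231 233 232 230 229 230 231 232 227 223 172 170  94  91  92  93 144 169 | 388
245 234 232 228 232 233 231 232 234 231 232 232 231 230 229 228 174 172 170 170 145 139 159 166 171 | 388
249 176 179 224 234 232 228 231 231 231 223  70  77 231 231 175 175 174 172 171 171 169 169 168 170 | 388
[array([215. , 131.4]), array([301.8, 131.8]), array([300.5, 190.9]), array([216.2, 189.8])]
```

The plug stands in the bore where predicted (head at about (389,225)). Lowering the tongs into the stand.

Emit:
step_arm(
  increments=[
    [-0.02, 0.02, 0.3, 0, 0, 0, 0.28],
    [0, 0, 0.5, 0, 0, 0, 0.28],
    [0, 0, 0.5, 0, 0, 0, 0.28],
    [0, 0, 0.3, 0, 0, 0, 0.28],
    [0, 0, 0.2, 0, 0, 0, 0.28],
    [0, 0, 0, 0, 0, 0, 0.28],
  ],
)

```text
clock: 23.8
tool_pos: [0.4658, 0.0944, 0.1062]
eef_rot: [-0.001, -0.109, 0.994, 0.0]
contact_force: [0.9, 0.4, -0.9]
width: 0.642
gripper_force: 9.8
```

Emit:
step_arm(
  increments=[
    [0, 0, 0.2, 0, 0, 0, 0.28],
    [0, 0, 0.2, 0, 0, 0, 0.28],
    [0, 0, 0.2, 0, 0, 0, 0.28],
    [0, 0, 0.2, 0, 0, 0, 0.28],
    [0, 0, 0.15, 0, 0, 0, 0.28],
    [0, 0, 0, 0, 0, 0, 0.28],
  ],
)

```text
clock: 24.4
tool_pos: [0.4658, 0.094, 0.0586]
eef_rot: [-0.001, -0.108, 0.994, 0.0]
contact_force: [0.2, 0.1, -0.8]
width: 0.64
gripper_force: 9.8
```

Emit:
step_arm(
  increments=[
    [0, 0, 0.06, 0, 0, 0, 0.28],
    [0, 0, 0.03, 0, 0, 0, 0.28],
    [0, 0, 0.02, 0, 0, 0, 0.28],
    [0, 0, 0, 0, 0, 0, 0.28],
  ],
)

```text
clock: 24.8
tool_pos: [0.4665, 0.094, 0.0542]
eef_rot: [0.0, -0.108, 0.994, -0.0]
contact_force: [0.5, -1.3, -2.1]
width: 0.641
gripper_force: 9.8
```

Emit:
step_arm(
  increments=[
    [0, 0, 0.015, 0, 0, 0, 0.28],
    [0, 0, 0.01, 0, 0, 0, 0.28],
    [0, 0, 0, 0, 0, 0, 0.28],
  ],
)

```text
clock: 25.1
tool_pos: [0.4669, 0.0941, 0.0533]
eef_rot: [0.001, -0.108, 0.994, -0.0]
contact_force: [-0.7, -0.4, 5.4]
width: 0.636
gripper_force: 9.8
```

Floor felt at the same height as at pick-up. Releasing.

Emit:
step_arm(
  increments=[
    [0, 0, -0.01, 0, 0, 0, 0.32],
    [0, 0, 0, 0, 0, 0, 0.36],
    [0, 0, 0, 0, 0, 0, 0.42],
    [0, 0, 0, 0, 0, 0, 0.55],
    [0, 0, 0, 0, 0, 0, 0.8],
    [0, 0, 0, 0, 0, 0, 1],
    [0, 0, 0, 0, 0, 0, 1],
    [0, 0, 0, 0, 0, 0, 1],
  ],
)

```text
clock: 25.9
tool_pos: [0.4665, 0.094, 0.0534]
eef_rot: [-0.0, -0.108, 0.994, 0.0]
contact_force: [0.4, 0.4, 0.1]
width: 1.001
gripper_force: 0.0
```

Emit:
step_arm(
  increments=[
    [0, 0, 0, 0, 0, 0, 1],
    [0, 0, -0.2, 0, 0, 0, 1],
    [0, 0, -0.4, 0, 0, 0, 1],
    [0, 0, -0.5, 0, 0, 0, 1],
    [0, 0, -0.5, 0, 0, 0, 1],
    [0, 0, -0.5, 0, 0, 0, 1],
    [0, 0, -0.5, 0, 0, 0, 1],
    [0, 0, -0.5, 0, 0, 0, 1],
  ],
)

```text
clock: 26.7
tool_pos: [0.4662, 0.094, 0.2103]
eef_rot: [0.0, -0.108, 0.994, -0.0]
contact_force: [0.6, -0.7, -0.3]
width: 1.005
gripper_force: 0.0
```

Emit:
step_arm(
  increments=[
    [0, 0, -0.3, 0, 0, 0, 1],
    [0, 0, 0, 0, 0, 0, 1],
    [0, 0, 0, 0, 0, 0, 1],
  ],
)

```text
clock: 27.0
tool_pos: [0.4664, 0.094, 0.2235]
eef_rot: [0.0, -0.108, 0.994, -0.0]
contact_force: [0.2, -0.6, -0.4]
width: 1.002
gripper_force: 0.0
```

Run:
```python
from plan import *
o=arm.get_obs();c=arm.capture("wrist");state()
po=(o["tool_pos"],o["eef_rot"])
g=cv2.cvtColor(c["img"],cv2.COLOR_RGB2GRAY)
for n,q in {"roller a":(.4721,.0691,.083),"roller b":(.4605,.1175,.083),"yoke":(.466,.094,.112),"plug head":(.481,.232,.088)}.items():
    u,v=np.round(project(c,np.array(q),po)).astype(int);print(n,u,v)
    if n in("yoke","plug head"):
        for r in range(v-24,v+18,3): print(r,' '.join('%3d'%x for x in g[r,u-33:u+34:3]))
```

```text
27.05 [0.4661 0.094  0.2231] yaw -167.57 F [-0.1  0.  -0.1] 1.0010840845090452 0.0 q [ 0.03  0.18 -0.18  1.21 -0.   -0.19]
roller a 231 173
roller b 281 172
yoke 257 181
157  67  26  85  71 106  84  69  70  69  69  69  70  70  70  69  69  68 132  93  83  53  56  69
160  68  21  15  14  14  15  70  70  70  70  70  70  71  70  70  70  20  18  18  18  22  56  71
163  70  21  31  39  37  22  74  70  69  69  68  69  69  69  70  70  22  39  45  31  19  65  69
166  71  23  32  39  74  41  61  62  63  63  63  62  63  62  62  66  55  78  44  31  21  65  70
169  69  23  31  41 129 132  83  38  36  36  36  35  36  36  35  86 105 106  43  31  21  64  70
172  69  30  31  40 124 137 139  82  78  79  89  94  88  78  86 106 106 107  43  29  19  64  70
175  70  58  32  40 120 138 137 158 156 155 155 155 155 155 152  98 106 105  42  29  38  70  67
178  69  57  31  40 119 139 139 158 157 157 157 157 156 157 155  99 107 106  42  28  36  69  69
181  93  78  33  37  52 130 136 162 160 161 162 160 161 160 158  99 105  46  41  29  42  69  68
184 157 157 122  84  85 122 144 157 157 157 156 156 157 156 154 12
[... 1075 characters left out ...]
 213 217 218 199 148 134 104
211 208 211 215 216 215 217  99 157 122  87 158 156 152 155 213 210 216 216 214 161 159 155 145
214 215 215 209 212 216 216 213 167 160 114 158 156 156 158 219 217 212 211 169 159 159 160 159
217 215 215 214 217 208 212 216 217 214 125 158 157 159 160 215 212 219 213 160 159 160 159 160
220 218 215 215 218 214 219 209 213 218 217 155 156 165 213 216 212 214 160 160 160 159 159 158
223 217 219 220 217 214 216 215 219 211 213 219 217 212 220 219 215 176 159 158 158 159 160  93
226 218 223 218 218 220 218 215 216 214 220 212 213 218 217 213 220 148 129 149 158 158 121  80
229 219 217 218 221 219 217 219 218 215 217 215 219 213 213 219 156 156  84  91 122  88  83 156
```

Tongs are upright in the stand, with the yoke and both rollers where predicted. The plug stands in the bore and the gripper is clear of everything. Handing in.

```bash
python3 -c "
from cell import arm
print(arm.close_job())"
```

```text
the job is handed in; nothing more can be done
None
```

The plug is on the seat in the valve body, pressed with about 8.8 N for just over a second and released, the tongs are back upright in their stand, and the job was handed in at about 27 s; the foot touched the bore's rim twice on the way in (about 9 N) before I corrected its position.

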